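# Open the mug crate's gate at the market stall and hold it wide

## Robot

A 7-joint arm with a two-finger parallel gripper is mounted at the origin on the work surface. World frame = base frame: x ahead of the robot, y to its left, z up, the work surface at z = 0. Lengths are in m, angles in rad, forces in N, time in s.
With the tool pointing down it reaches from about 0.4 to 0.85 m from the base axis. Payload 6.9 kg.
Tool frame: the origin (TCP) lies on the mounting face of the last link; the fingertips stand 173 mm ahead of it and the grasp point (between the pads) lies 155 mm ahead of it; z points along the fingers, y is the direction in which the jaws open and shut (so a half turn about z gives the same grasp; the last joint's range is limited). The gripper opens to 85 mm and grips with 20 to 120 N. Pads are 22 mm wide; open, the fingers measure 114 mm over their backs; the gripper's body (76 mm by 85 mm) begins 54 mm behind the grasp point. The pads swing forward as they close: fully open they stand 13 mm farther back than shut.
Start: joints at [-1.173, 0.507, -0.238, 1.5, 0.126, 1.149, -0.155], TCP at [0.18, 0.598, 0.405] pointing down, gripper open.
Joint ranges: [-3.08, 3.08], [-0.24, 2.05], [-1.43, 1.35], [0, 2.5], [-1.52, 4.66], [0.17, 1.96], [-2.89, 2.89]. Speed limits (rad/s): [2.39, 2.39, 3.14, 3.14, 3.14, 3.14, 3.14].

## Interface

Orientations are given as [roll, pitch, yaw] about the fixed x, y, z axes, in that order (R = Rz(yaw) Ry(pitch) Rx(roll)).
In Python, from workcell import env gives the robot as it stands. The module is installed in compiled form; this text tells all that it offers.
- The arm moves only by the tool servo_tool, never from a script. Its argument "targets" is a list of rows, each an object with "delta_rot": the turn, a rotation vector about the tool's x, y, z in rad, a list of three; "delta_pos": the shift along the tool's x, y, z in cm, a list of three; "grip": the opening in per cent of the stroke, from 0 (shut) to 100 (fully open). A call has exactly 8 rows; each row is the pose to reach, as a shift and turn from the pose commanded when the call began, along the tool's axes at that moment; what a row does not reach only later rows make up. A row lasts 1/8 s, in which the tool goes at most 62.5 mm and 10.7 degrees, less where a joint would pass 70% of its speed; a pose out of reach is approached as far as the arm can. A call with a gripper value outside its range is refused whole. The fingers move at their own pace and stop on an object; "grip_force" is the grip in N (left out, the last holds). Time passes only in rows, so rows that repeat a pose let the fingers close, or fill a call up. It gives the time, the measured TCP pose, the force and the opening at its end, in the units of the state.
- env.sense(): the state, without advancing time (a new reading comes with each control period).
- env.grab_frame(name): name is "scene" or "top" or "wrist"; returns the picture (420x560x3 uint8, blue, green, red); there is no depth.
- env.camera_info(name): a dict with "fov_y" (degrees; the focal length in pixels is half the picture's height over the tangent of half this angle, whatever the lens; pixels are square), "cx", "cy" (the principal point, pixels), "k1" (the pictures are not rectified: a ray, as slopes to the right and down, at radius r is drawn at 1 + k1 r^2 times it, then the intrinsics apply), "rvec" (rotation vector, rad) and "tvec" (3), from world to camera coordinates, as OpenCV has them; the wrist camera has in their place "mount" (4x4, takes a point from camera to tool coordinates, whose origin is the TCP and whose axes are the flange's). Camera axes: x right, y down, z forward; pixel columns grow to the right and rows downward; lengths in m; the calibration is good to about 2 mm. A picture is of the moment at which its call begins: read the wrist's pose just before it. camera_info takes no time and is no camera call.
- env.job_done(): hands the job in, once; it reports no verdict.
The state is a dict: "clock": time; "joints": joint angles; "qd": joint speeds; "joint_torque": joint torques, N m; "tcp_pos": TCP position; "tool_rot": TCP orientation; "force": force on the tool from outside, world axes, zero at the start; "ft_torque": the same for the moment, N m; "width": finger opening in m.
Only numpy, scipy, OpenCV 4.12 (cv2) and the standard library are available. Lean on these libraries where they do the work, as an engineer would, in place of code of your own. Each camera call takes 0.05 s, during which the arm holds its last target.

## Task

At the stall, clear the way for the mug crate's gate: slide the loose display block flush against the end of the fixed block, square and in line with it. Then squeeze the red side catch fully against its rib, and only after that squeeze the yellow paddle of the handle on the gate, and swing the gate out past its click to wide open, nearly square to the crate's front. Finish holding the gate wide open against its closing spring, without letting go, and leave everything else undisturbed.

Things in the scene. Friction and masses are not known exactly. Their poses are not given: they have to be found in the camera images.
- crate: Open-topped plywood mug crate, 115 mm high, fixed. Origin on the table, mid-front, in the plane of the shut gate; -x points out of its front (roughly to the robot), +y to the gate's hinge, z up. Spans x -10 to 215, y -163 to 117 mm. The black iron gate closes its front from y = 90 (hinge) to -75 mm; a wooden lock post, 114 mm high, at y -85 to -163 mm carries the red side catch.
- loose_block: Loose wooden display block, 56 (x) x 90 (y) x 45 (z) mm, about 0.18 kg, orange tile with a blue disc in its top. Origin at the centre of its underside. It starts with a gap of 35 to 75 mm to the fixed block, up to 15 mm out of line and a little turned, usually in the gate's path.
- fixed_block: Like block with a blue tile and a yellow disc, 56 (x) x 90 (y) x 45 (z) mm, screwed to the table. Origin at the centre of its underside. The loose block belongs against its +y end face (y roughly along the crate's y): butted flush, the loose block's origin lies at (0, 90, 0) mm in this frame.
- side_catch_tab (a point): Middle of the face, looking to the gate (crate +y), of the red sliding tab of the side catch, 146 mm above the table. Tab: 8 mm thick along crate y, 44 mm wide along crate x, standing free from 116 to 164 mm height. Axes as the crate's; moves with the tab.
- side_catch_rib (a point): Middle of the outer face (crate -y) of the fixed black rib of the side catch, 146 mm above the table; 8 mm thick along crate y, 44 mm wide along x, up to 164 mm height. Tab and rib measure 38 mm over their outer faces at joint value 0, 24 mm fully squeezed: pinch them together along crate y. Axes as the crate's.
- side_catch (a joint): Travel (m) of the red tab towards the rib: 0 to 0.003 at the start, 0.014 fully squeezed. About 4 N of friction: it stays where it is left. Its red bolt holds the gate until it has moved about 0.010.
- gate_grip (a point): Middle of the squeeze handle on top of the gate, 146 mm above the table, 125 mm from the hinge axis. Axes are the gate's (at angle 0 the crate's). Along the gate's x: fixed black plate, outer face at +16 mm; yellow paddle, outer face at -20 mm when free, -8 mm squeezed. Both 26 mm wide along the gate, free from 119 to 165 mm height: pinch them together along the gate's x.
- grip_catch (a joint): Travel (m) of the yellow paddle towards the black plate: 0 free, 0.012 fully squeezed. Spring, 3.5 N at first, 8 N fully squeezed; springs back when let go. It draws back the gate's brass bolt; the gate is freed from about 0.009. Once the gate is open the bolt no longer matters.
- gate_hinge (a point): Point on the gate's vertical hinge axis, 115 mm above the table, at crate (0, 90 mm).
- gate (a joint): Gate angle (rad): 0 shut, 1.6 end stop. Opens clockwise seen from above, out to the crate's -x; at angle a the handle is at crate (-125 sin a, 90 - 125 cos a) mm. Free end sweeps 165 mm radius. A closing spring pulls it back (0.7 N at the handle shut, 2.3 N wide) and a sprung detent between 0.55 and 0.95 rad adds up to about 4 N.
- mug_a: Bystander, not to be disturbed: blue mug (diameter 72, height 85 mm) standing inside the crate. Origin at the centre of its underside.
- mug_b: Bystander, not to be disturbed: terracotta mug (diameter 72, height 85 mm) standing inside the crate. Origin at the centre of its underside.
- gift_box: Bystander, not to be disturbed: white paper gift box, 100 x 130 x 75 with a handle board on top to 115 mm high. Origin at the centre of its underside.
- coasters: Bystander, not to be disturbed: stack of coloured square coasters, 95 x 95 x 35 mm. Origin at the centre of its underside.
- card_tin: Bystander, not to be disturbed: tin with orange band, diameter 70, height 90 mm. Origin at the centre of its underside.
- bowl: Bystander, not to be disturbed: white bowl, diameter 110, height 45 mm. Origin at the centre of its underside.
- tape: Bystander, not to be disturbed: ring of amber tape lying flat, outer diameter 90, height 25 mm. Origin at the centre of its underside.

How it is judged:
By the outcome, as a careful person would: the job done as asked, in the order asked, and still so for the second after the job is handed in, while the arm keeps its last pose, push and grip.
It also fails if it takes over 54 s, if anything falls off the work surface, if the arm or the gripper's body presses on something with over 40 N, if the wrist force passes 120 N, or if a joint passes its speed limit or range.

## Working session

There is one attempt and no reset: what is moved stays moved. The work goes in short steps, Python scripts to look and compute and a tool call to move; the robot and the scene stay as the last step left them, time stands still between calls to the robot, and variables do not carry over. Pictures are saved under pics/ and viewed, and the job is handed in when it is done.

Besides the shell and the picture viewer there is one more tool, called after "Emit:" by a JSON object that holds its "method" and its "body", one argument or row to a line. servo_tool: Moves the arm, as the interface text tells. Its arguments: {"type":"object","properties":{"targets":{"type":"array","items":{"type":"object","properties":{"delta_rot":{"type":"array","items":{"type":"number"}},"delta_pos":{"type":"array","items":{"type":"number"}},"grip":{"type":"number"}}}},"grip_force":{"type":"number"}},"required":["targets"]}

```bash
mkdir -p pics; ls; python3 - <<'E'
from workcell import env
import cv2, json
s=env.sense()
for k,v in s.items(): print(k,v)
for n in ("scene","top","wrist"):
    print(n, env.camera_info(n))
    cv2.imwrite(f"pics/{n}0.png", env.grab_frame(n))
E
```

```text
pics
clock 0.0
joints [-1.17250506  0.50831563 -0.23751697  1.50114967  0.12569919  1.14890057
 -0.15482114]
qd [ 0.00169834  0.00107691  0.0001748  -0.00222319  0.00121227  0.00142161
 -0.00143446]
joint_torque [ 6.14117544e-04 -6.20591068e+01 -2.18631037e+00 -2.49642473e+01
  1.26132651e-02  1.20703544e-02  1.73654388e-05]
tcp_pos [0.18040489 0.59818553 0.40383711]
tool_rot [-3.13980881e+00  4.09460878e-05  2.84879235e+00]
force [ 0.1772899  -0.26702059 -0.53055928]
ft_torque [0.008638   0.02957696 0.04431181]
width 0.08532045934671946
scene {'fov_y': 46.573642534633855, 'cx': 283.1436873776219, 'cy': 214.89660983901, 'k1': 0.057360676769573814, 'rvec': array([ 0.86963556,  2.63421774, -0.93795222]), 'tvec': array([ 0.46337847, -0.18106024,  1.73979153])}
top {'fov_y': 55.506886373926946, 'cx': 283.9052896708876, 'cy': 209.64635787036607, 'k1': -0.08537426419079581, 'rvec': array([ 2.1432005 , -2.12133288,  0.18326514]), 'tvec': array([-0.00578539,  0.57586298,  1.27789249])}
wrist {'fov_y': 60.17010024792102, 'cx': 282.1846248074059, 'cy': 206.31356707649783, 'k1': -0.017309902086212022, 'mount': array([[ 8.16861745e-04, -9.60087773e-01, -2.79697697e-01,
         7.14881602e-02],
       [ 9.99999638e-01,  8.50739942e-04,  2.73269101e-07,
         5.00899007e-04],
       [ 2.37687640e-04, -2.79697596e-01,  9.60088120e-01,
         3.12321527e-02],
       [ 0.00000000e+00,  0.00000000e+00,  0.00000000e+00,
         1.00000000e+00]])}
```

View pics/scene0.png

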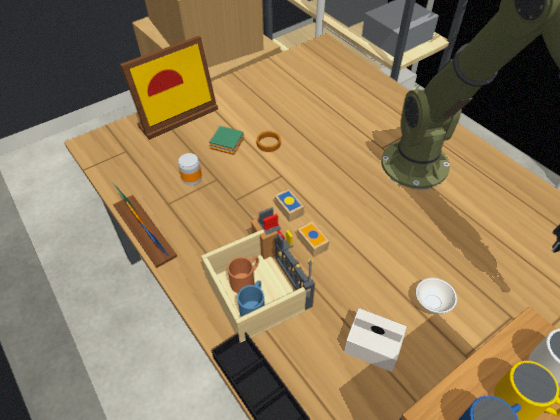

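View pics/top0.png

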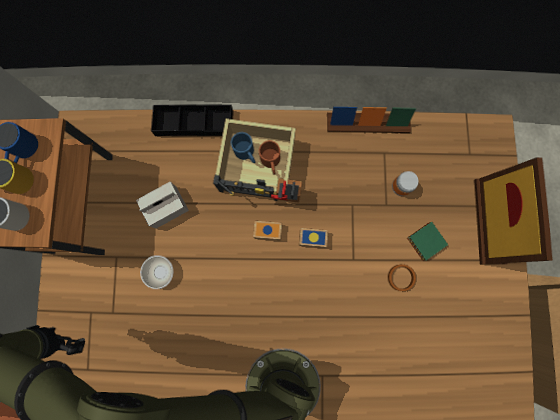

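View pics/wrist0.png

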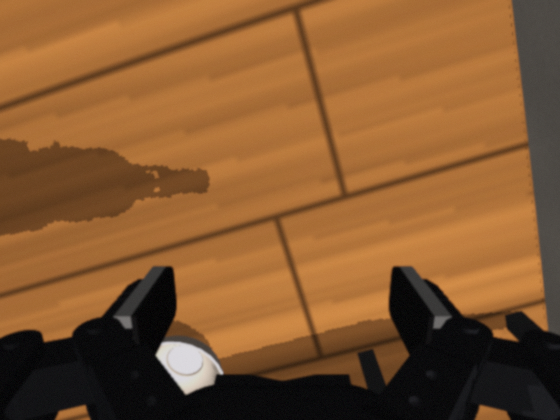

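```bash
cat > h.py <<'E'
import numpy as np, cv2
from scipy.spatial.transform import Rotation as R
from workcell import env
def K(c):
    f=210/np.tan(np.radians(c['fov_y'])/2); return f,c['cx'],c['cy'],c['k1']
def ext(name,state=None):
    c=env.camera_info(name)
    if 'mount' in c:
        s=state or env.sense()
        T=np.eye(4);T[:3,:3]=R.from_euler('xyz',s['tool_rot']).as_matrix();T[:3,3]=s['tcp_pos']
        W=T@c['mount']; # cam->world
        Rc=W[:3,:3];o=W[:3,3]
    else:
        Rw=R.from_rotvec(c['rvec']).as_matrix(); Rc=Rw.T;o=-Rw.T@c['tvec']
    return c,Rc,o
def unproj(name,px,z,state=None):
    c,Rc,o=ext(name,state);f,cx,cy,k=K(c)
    px=np.atleast_2d(np.array(px,float));d=(px-[cx,cy])/f
    u=d.copy()
    for _ in range(30): u=d/(1+k*(u**2).sum(1,keepdims=True))
    v=np.c_[u,np.ones(len(u))]@Rc.T
    z=np.broadcast_to(z,len(u)); t=(z-o[2])/v[:,2]
    return o+v*t[:,None]
def proj(name,P,state=None):
    c,Rc,o=ext(name,state);f,cx,cy,k=K(c)
    q=(np.atleast_2d(P)-o)@Rc; u=q[:,:2]/q[:,2:]
    return u*(1+k*(u**2).sum(1,keepdims=True))*f+[cx,cy]
E
python3 - <<'E'
from h import *
im=cv2.imread('pics/top0.png')
c=im[100:260,190:350]; cv2.imwrite('pics/topc.png',cv2.resize(c,(800,800),interpolation=cv2.INTER_CUBIC)[:600])
c=im[210:260,240:340]; cv2.imwrite('pics/topb.png',cv2.resize(c,(800,400),interpolation=cv2.INTER_CUBIC))
im=cv2.imread('pics/scene0.png')
c=im[180:340,190:350]; cv2.imwrite('pics/scenec.png',cv2.resize(c,(600,600),interpolation=cv2.INTER_CUBIC))
E
```

```text
(no output)
```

View pics/topc.png

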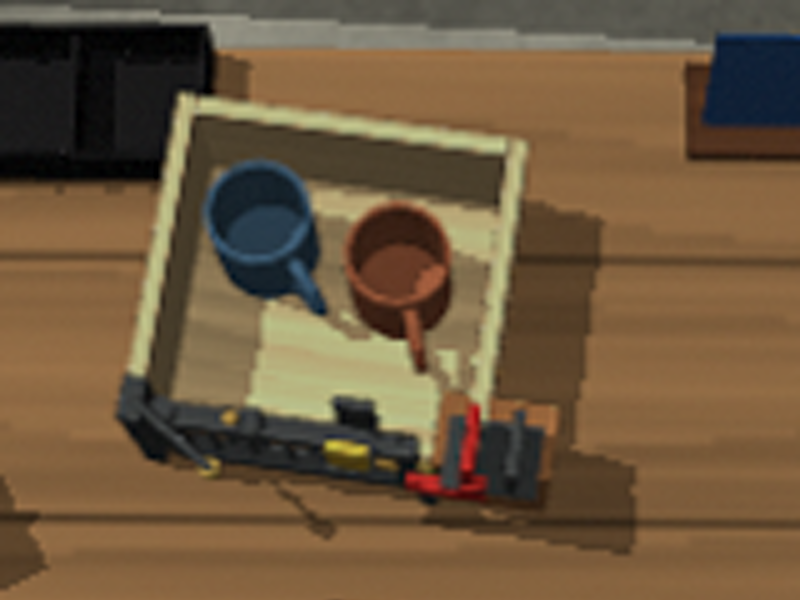

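View pics/topb.png

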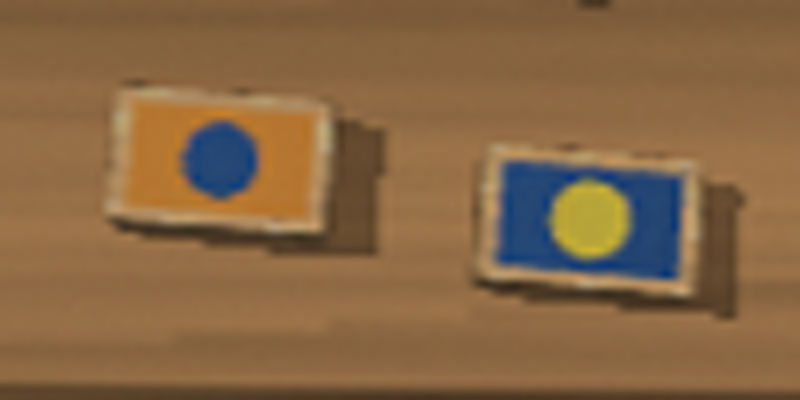

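View pics/scenec.png

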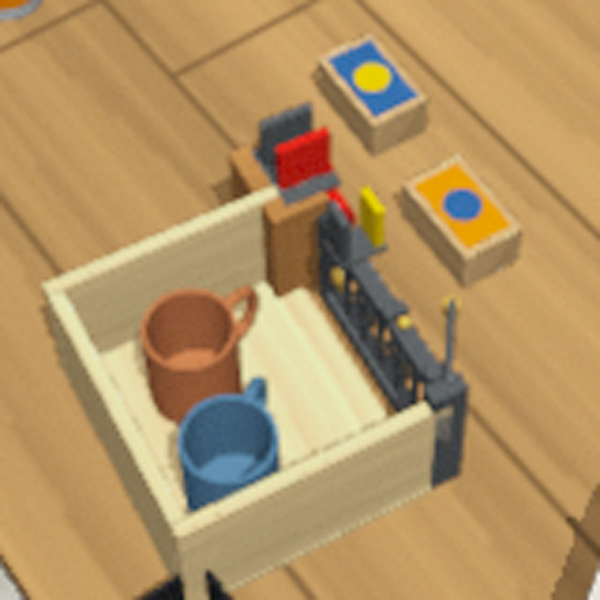

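```bash
cat >> h.py <<'E'
def blocks(name,im,z=0.045,state=None,roi=None,sc=6):
    """tile min-area rects in world plane z"""
    hsv=cv2.cvtColor(im,cv2.COLOR_BGR2HSV)
    return hsv
E
python3 - <<'E'
from h import *
# hand corners from topb (scale 8, offset 240,210) tiles
def b(p): return np.array(p)/8+np.array([240,210])-0.5+0.5/8
loose=b([(118,90),(330,102),(322,232),(108,215)])
fixed=b([(487,148),(697,163),(690,293),(478,280)])
for n,q in(('loose',loose),('fixed',fixed)):
    P=unproj('top',q,0.045); c=P.mean(0)
    e=[np.linalg.norm(P[i]-P[(i+1)%4]) for i in range(4)]
    # y axis = from right to left in image
    d=(P[0]+P[3]-P[1]-P[2])[:2]; print(n,c.round(4),np.round(e,4),'yaw of +y',np.degrees(np.arctan2(-d[0],d[1])).round(2))
disc=b([(221,160),(590,220)]);print(unproj('top',disc,0.045))
def c(p): return np.array(p)/5+np.array([190,100])-0.5+0.1
pts={'cr_back_left':(180,97),'cr_back_right':(525,140),'front_left post':(125,390)}
P=unproj('top',c(list(pts.values())),0.115);print(P)
pts=c([(347,455),(355,412),(473,440),(515,455)])
print(unproj('top',pts,0.164))
E
```

```text
loose [0.5094 0.0554 0.045 ] [0.0882 0.0542 0.0886 0.0522] yaw of +y -3.3
fixed [ 0.4855 -0.0971  0.045 ] [0.0872 0.054  0.0874 0.0548] yaw of +y -3.27
[[ 0.50919042  0.05476552  0.045     ]
 [ 0.4858204  -0.09787268  0.045     ]]
[[ 0.86691033  0.19609083  0.115     ]
 [ 0.83865315 -0.03229076  0.115     ]
 [ 0.66672136  0.22379934  0.115     ]]
[[ 6.14461121e-01  7.68997890e-02  1.64000000e-01]
 [ 6.41559336e-01  7.25588789e-02  1.64000000e-01]
 [ 6.24656254e-01 -1.34050330e-04  1.64000000e-01]
 [ 6.15517173e-01 -2.59330097e-02  1.64000000e-01]]
```

Emit:
{"method": "servo_tool", "body": {
  "targets": [
    {"delta_pos": [-3.3,-3.7,-0.2],"delta_rot": [0,0,0.08],"grip": 100},
    {"delta_pos": [-6.6,-7.4,-0.4],"delta_rot": [0,0,0.17],"grip": 100},
    {"delta_pos": [-10,-11,-0.6],"delta_rot": [0,0,0.25],"grip": 100},
    {"delta_pos": [-13.3,-14.7,-0.8],"delta_rot": [0,0,0.33],"grip": 100},
    {"delta_pos": [-16.6,-18.4,-1],"delta_rot": [0,0,0.42],"grip": 100},
    {"delta_pos": [-20,-22,-1.2],"delta_rot": [0,0,0.5],"grip": 100},
    {"delta_pos": [-23.3,-25.7,-1.4],"delta_rot": [0,0,0.58],"grip": 100},
    {"delta_pos": [-26.6,-29.4,-1.5],"delta_rot": [0,0,0.67],"grip": 100}
  ],
  "grip_force": 40
}}

```text
clock: 1.15
tcp_pos: [0.3506, 0.2385, 0.4198]
tool_rot: [3.141, -0.0, 2.176]
force: [0.6, 0.5, -0.2]
width: 0.0855
```

```bash
cat >> h.py <<'E'
def delta(pos,psi_deg,s=None):
    """tool-axes delta (cm, rad about tool z..) from measured pose to world pose, tool down"""
    s=s or env.sense()
    R0=R.from_euler('xyz',s['tool_rot']); R1=R.from_euler('xyz',[np.pi,0,np.radians(psi_deg)])
    d=R0.inv().apply(np.array(pos)-s['tcp_pos'])*100
    return d.round(2),(R0.inv()*R1).as_rotvec().round(4)
E
python3 - <<'E'
from h import *
s=env.sense(); print(s['clock'],s['tcp_pos'],np.degrees(s['tool_rot']),s['joints'].round(3)); print(delta([.50,-.12,.45],86.7))
# triangulate knob, catch etc. via both fixed cams
def ray(n,px):
    a=unproj(n,px,0.3)[0];b=unproj(n,px,0.0)[0];return a,(b-a)/np.linalg.norm(b-a)
def tri(p1,p2):
    a,u=ray('top',p1);b,v=ray('scene',p2)
    A=np.c_[u,-v];t=np.linalg.lstsq(A,b-a,rcond=None)[0]
    return ((a+u*t[0])+(b+v*t[1]))/2, np.linalg.norm(a+u*t[0]-b-v*t[1])
T=lambda x,y:(x/5+190-.4,y/5+100-.4)
S=lambda x,y:(x/3.75+190-.37,y/3.75+180-.37)
print('knob',tri(T(213,467),S(450,305)))
print('rodbase',tri(T(145,410),S(447,378)))
print('paddle top mid',tri(T(347,458),S(371,192)))
print('red tab top mid',tri(T(473,412),S(303,137)))
E
```

```text
1.15 [0.35064987 0.23852056 0.41980368] [ 1.79981823e+02 -2.48059798e-03  1.24672742e+02] [-0.672  0.178  0.02   1.966 -0.004  0.997 -0.044]
(array([-37.98,  -8.11,  -3.02]), array([ 3.000e-04, -1.000e-04,  6.627e-01]))
knob (array([0.61303497, 0.16540428, 0.12549132]), np.float64(0.003969013636494759))
rodbase (array([0.65100199, 0.21048598, 0.1211014 ]), np.float64(0.003234306167474909))
paddle top mid (array([0.6134029 , 0.07573346, 0.16512286]), np.float64(0.002982754862094277))
red tab top mid (array([0.63398091, 0.00504957, 0.1772532 ]), np.float64(0.014048404042711503))
```

Emit:
{"method": "servo_tool", "body": {
  "targets": [
    {"delta_pos": [-4.7,-1,-0.4],"delta_rot": [0,0,0.08],"grip": 100},
    {"delta_pos": [-9.5,-2,-0.8],"delta_rot": [0,0,0.17],"grip": 100},
    {"delta_pos": [-14.2,-3,-1.1],"delta_rot": [0,0,0.25],"grip": 100},
    {"delta_pos": [-19,-4,-1.5],"delta_rot": [0,0,0.33],"grip": 100},
    {"delta_pos": [-24,-5,-1.9],"delta_rot": [0,0,0.42],"grip": 100},
    {"delta_pos": [-29,-6,-2.3],"delta_rot": [0,0,0.5],"grip": 100},
    {"delta_pos": [-34,-7,-2.7],"delta_rot": [0,0,0.58],"grip": 100},
    {"delta_pos": [-38,-8.1,-3],"delta_rot": [0,0,0.66],"grip": 100}
  ]
}}

```text
clock: 2.15
tcp_pos: [0.5013, -0.1199, 0.4497]
tool_rot: [-3.142, 0.0, 1.516]
force: [0.5, 0.8, 0.2]
width: 0.0853
```

```bash
python3 - <<'E'
from h import *
import pickle
s=env.sense(); cv2.imwrite('pics/w1.png',env.grab_frame('wrist')); pickle.dump(s,open('w1.pkl','wb'))
print(s['clock'],s['tcp_pos'],np.degrees(s['tool_rot']),s['joints'].round(3),s['qd'].round(2))
E
```

```text
2.15 [ 0.50129144 -0.11988805  0.44967319] [-1.79999419e+02  1.79589191e-02  8.68345502e+01] [-0.085  0.313  0.376  1.714 -0.125  1.138  0.271] [ 0.47  0.28  0.23 -0.43 -0.17  0.2   0.09]
```

View pics/w1.png

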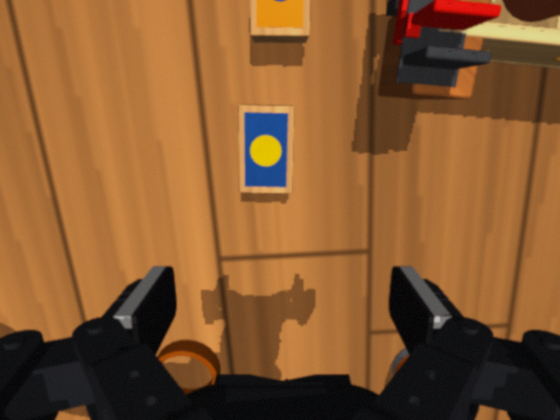

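```bash
cat >> h.py <<'E'
def rect_pose(name,im,state,lo,hi,roi,z=0.045,close=9):
    """segment tile by HSV in roi (x0,y0,x1,y1), fit world min-area rect at height z"""
    x0,y0,x1,y1=roi
    hsv=cv2.cvtColor(im[y0:y1,x0:x1],cv2.COLOR_BGR2HSV)
    m=cv2.inRange(hsv,np.array(lo),np.array(hi))
    m=cv2.morphologyEx(m,cv2.MORPH_CLOSE,np.ones((close,close)))
    cs,_=cv2.findContours(m,cv2.RETR_EXTERNAL,cv2.CHAIN_APPROX_NONE)
    c=max(cs,key=cv2.contourArea)[:,0]+[x0,y0]
    P=unproj(name,c,z,state)
    (cx,cy),(w,h),a=cv2.minAreaRect((P[:,:2]*1000).astype(np.float32))
    bp=cv2.boxPoints(((cx,cy),(w,h),a))
    e=[bp[1]-bp[0],bp[2]-bp[1]]; L=max(e,key=np.linalg.norm); 
    if L[1]<0:L=-L
    M=cv2.moments(cv2.convexHull((P[:,:2]*1000).astype(np.float32)));
    return np.array([cx,cy]),(w,h),np.degrees(np.arctan2(-L[0],L[1])),(M['m10']/M['m00'],M['m01']/M['m00'])
E
python3 - <<'E'
from h import *
import pickle
im=cv2.imread('pics/w1.png'); s=pickle.load(open('w1.pkl','rb'))
print(rect_pose('wrist',im,s,(95,80,40),(130,255,255),(225,95,305,205),close=41))
y=rect_pose('wrist',im,s,(20,120,120),(35,255,255),(240,120,295,180)); print(y)
# outer rectangle corners by hand
print(unproj('wrist',[(239,106),(294,106),(292,193),(239,193)],0.045,s))
print(delta([.50,.02,.45],86.7))
E
```

```text
(array([484.20123291, -97.80365753]), (111.844482421875, 82.70791625976562), np.float32(-3.1164937), (486.08132962615457, -96.3404927222935))
(array([484.61209106, -96.24832153]), (30.73606300354004, 30.84540557861328), np.float32(86.863625), (484.8720166667548, -96.48206825704321))
[[ 0.46175219 -0.0511007   0.045     ]
 [ 0.51635981 -0.05409789  0.045     ]
 [ 0.51018635 -0.14306049  0.045     ]
 [ 0.45398201 -0.13999644  0.045     ]]
(array([14.45, -1.12, -0.05]), array([ 0.0018,  0.0044, -0.0066]))
```

Emit:
{"method": "servo_tool", "body": {
  "targets": [
    {"delta_pos": [2,0,0],"delta_rot": [0,0,0],"grip": 100},
    {"delta_pos": [5,0,0],"delta_rot": [0,0,0],"grip": 100},
    {"delta_pos": [8,0,0],"delta_rot": [0,0,0],"grip": 100},
    {"delta_pos": [10,0,0],"delta_rot": [0,0,0],"grip": 100},
    {"delta_pos": [12,0,0],"delta_rot": [0,0,0],"grip": 100},
    {"delta_pos": [14,0,0],"delta_rot": [0,0,0],"grip": 100},
    {"delta_pos": [14,0,0],"delta_rot": [0,0,0],"grip": 100},
    {"delta_pos": [14,0,0],"delta_rot": [0,0,0],"grip": 100}
  ]
}}

```text
clock: 3.2
tcp_pos: [0.5079, 0.021, 0.4496]
tool_rot: [-3.141, 0.001, 1.518]
force: [0.4, -0.6, 0.4]
width: 0.0854
```

```bash
python3 - <<'E'
from h import *
import pickle
s=env.sense(); cv2.imwrite('pics/w2.png',env.grab_frame('wrist')); pickle.dump(s,open('w2.pkl','wb'))
print(s['clock'],s['tcp_pos'],np.degrees(s['tool_rot']),s['joints'].round(3),s['qd'].round(3))
im=cv2.imread('pics/w2.png')
cv2.imwrite('pics/w2r.png',cv2.resize(im[0:300,230:],None,fx=2.4,fy=2,interpolation=cv2.INTER_CUBIC))
E
```

```text
3.2 [0.50792453 0.02098389 0.44962401] [-1.79987503e+02  3.63421015e-02  8.69932706e+01] [-0.329  0.298  0.325  1.73  -0.103  1.131 -0.025] [ 0.01  -0.     0.004 -0.001 -0.002  0.001 -0.002]
```

View pics/w2.png

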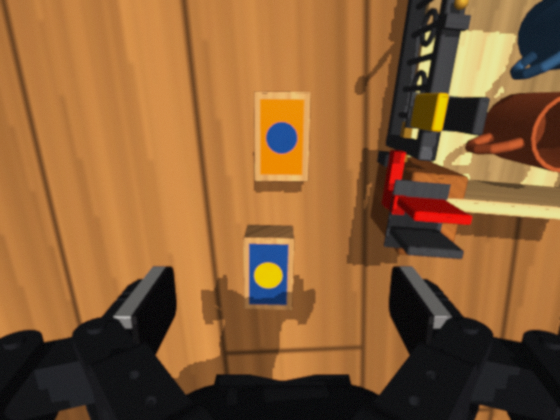

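View pics/w2r.png

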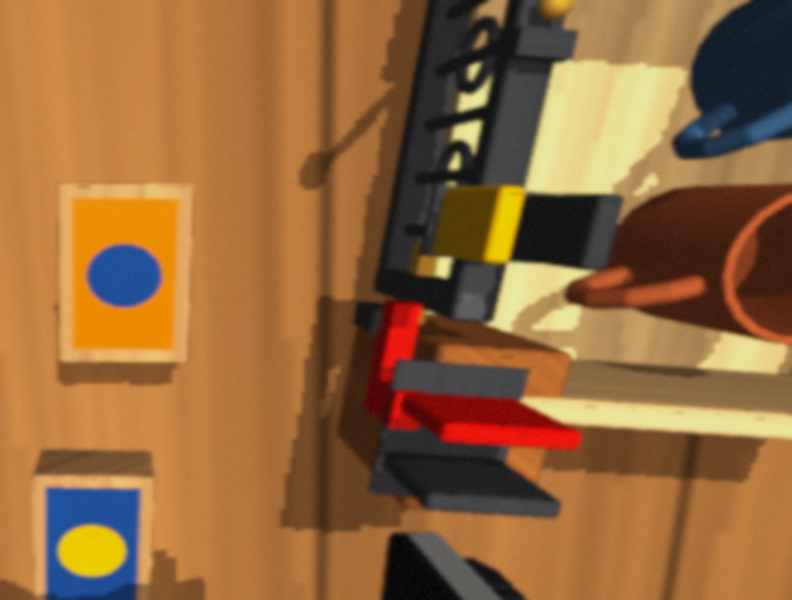

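```bash
python3 - <<'E'
from h import *
import pickle
im=cv2.imread('pics/w2.png'); s=pickle.load(open('w2.pkl','rb'))
hsv=cv2.cvtColor(im,cv2.COLOR_BGR2HSV)
print(hsv[110,280],hsv[110,258],hsv[110,220],hsv[138,282],hsv[255,255],hsv[275,268])
def fit(mask,z=0.045):
    cs,_=cv2.findContours(mask,cv2.RETR_EXTERNAL,cv2.CHAIN_APPROX_NONE)
    c=cv2.convexHull(max(cs,key=cv2.contourArea))[:,0]
    m=np.zeros_like(mask); cv2.fillPoly(m,[c],255)
    ys,xs=np.nonzero(m)
    P=unproj('wrist',np.c_[xs,ys],z,s)[:,:2]*1000
    J=np.linalg.norm(1)
    cen=P.mean(0); C=np.cov(P.T); w,v=np.linalg.eigh(C); L=v[:,1]; L=L*np.sign(L[1])
    print('center',cen.round(1),'size',np.sqrt(12*w).round(1),'yaw',np.degrees(np.arctan2(-L[0],L[1])).round(2), c.min(0),c.max(0))
roi=np.zeros(im.shape[:2],np.uint8); roi[90:190,250:315]=255
m=(cv2.inRange(hsv,(5,235,150),(20,255,255))|cv2.inRange(hsv,(95,80,40),(130,255,255)))&roi; fit(m)
roi=np.zeros(im.shape[:2],np.uint8); roi[225:310,240:300]=255
m=(cv2.inRange(hsv,(20,150,120),(35,255,255))|cv2.inRange(hsv,(95,80,40),(130,255,255)))&roi; fit(m)
im=cv2.imread('pics/w1.png'); s=pickle.load(open('w1.pkl','rb'));hsv=cv2.cvtColor(im,cv2.COLOR_BGR2HSV)
roi=np.zeros(im.shape[:2],np.uint8); roi[95:200,230:305]=255
m=(cv2.inRange(hsv,(20,150,120),(35,255,255))|cv2.inRange(hsv,(95,80,40),(130,255,255)))&roi; fit(m)
E
```

```text
[ 18 253 236] [ 17 147 230] [ 15 169 201] [108 201 155] [108 204 159] [ 26 255 235]
center [508.4  57.4] size [41.9 73.6] yaw -3.6 [261 100] [302 173]
center [485.5 -95.2] size [42.3 74.4] yaw -4.71 [250 244] [287 303]
center [485.1 -95.3] size [42.6 74.1] yaw -4.06 [245 113] [286 185]
```

```bash
cat >> h.py <<'E'
def tile_fit(name,im,s,roi,rng,z=0.045):
    """subpixel long+short edges of tile; roi mask box, list of hsv ranges for tile"""
    x0,y0,x1,y1=roi
    hsv=cv2.cvtColor(im,cv2.COLOR_BGR2HSV); m=np.zeros(im.shape[:2],np.uint8)
    for lo,hi in rng: m|=cv2.inRange(hsv,lo,hi)
    k=np.zeros_like(m);k[y0:y1,x0:x1]=255;m&=k
    cs,_=cv2.findContours(m,cv2.RETR_EXTERNAL,cv2.CHAIN_APPROX_NONE)
    q=cv2.minAreaRect(max(cs,key=cv2.contourArea)); b=cv2.boxPoints(q); c0=b.mean(0)
    g=cv2.cvtColor(im,cv2.COLOR_BGR2LAB).astype(np.float32)
    lines=[]
    for i in range(4):
        p,r=b[i],b[(i+1)%4]; t=(r-p)/np.linalg.norm(r-p); n=np.array([-t[1],t[0]]); 
        if n@(c0-(p+r)/2)>0:n=-n
        pts=[]
        for a in np.linspace(.15,.85,40):
            base=p+(r-p)*a; off=np.arange(-4,4.01,.2)
            xy=(base+off[:,None]*n).astype(np.float32)
            v=cv2.remap(g,xy[:,0].reshape(1,-1),xy[:,1].reshape(1,-1),cv2.INTER_LINEAR)[0]
            A=v[:6].mean(0);B=v[-8:-4].mean(0) if False else v[26:31].mean(0)
            f=(v-A)@(B-A)/((B-A)@(B-A)+1e-9)
            j=np.argmax(f>.5)
            if j>0: o=off[j-1]+.2*(.5-f[j-1])/(f[j]-f[j-1]); pts.append(base+o*n)
        P=unproj(name,np.array(pts),z,s)[:,:2]*1000
        for _ in range(3):
            mu=P.mean(0);w=np.linalg.svd(P-mu)[2];d=w[0];rs=(P-mu)@w[1];P=P[abs(rs)<max(.3,2*rs.std())]
        lines.append((mu,d*np.sign(d[1] if abs(d[1])>.5 else d[0])))
    return lines
def line_rect(lines):
    L=[l for l in lines if abs(l[1][1])>.7]; S=[l for l in lines if abs(l[1][1])<=.7]
    a=[np.degrees(np.arctan2(-l[1][0],l[1][1])) for l in L]; bb=[np.degrees(np.arctan2(l[1][1],l[1][0])) for l in S]
    X=lambda p,q:p[0]+p[1]*np.linalg.solve(np.c_[p[1],-q[1]],q[0]-p[0])[0]
    cor=np.array([X(l,t) for l in L for t in S]); c=cor.mean(0)
    print('yaw long',np.round(a,2),'short',np.round(bb,2),'center',c.round(1),'size',np.linalg.norm(cor[0]-cor[1]).round(1),np.linalg.norm(cor[0]-cor[2]).round(1))
    return c
ORANGE=[((5,235,150),(20,255,255)),((95,80,40),(130,255,255))]
BLUE=[((20,150,120),(35,255,255)),((95,80,40),(130,255,255))]
E
python3 - <<'E'
from h import *
import pickle
im=cv2.imread('pics/w2.png'); s=pickle.load(open('w2.pkl','rb'))
line_rect(tile_fit('wrist',im,s,(250,90,315,190),ORANGE))
line_rect(tile_fit('wrist',im,s,(240,225,300,310),BLUE))
im=cv2.imread('pics/w1.png'); s=pickle.load(open('w1.pkl','rb'))
line_rect(tile_fit('wrist',im,s,(230,95,305,200),BLUE))
E
```

```text
yaw long [-2.99 -3.69] short [-3.32 -3.24] center [508.6  56.4] size 74.8 42.4
yaw long [-3.93 -4.42] short [-3.85 -3.29] center [485.5 -96.3] size 74.8 42.5
yaw long [-3.83 -4.47] short [-3.89 -3.62] center [485.1 -96.3] size 74.7 42.5
```

```bash
python3 - <<'E'
from h import *
im=cv2.imread('pics/w2.png')
cv2.imwrite('pics/w2a.png',cv2.resize(im[140:265,370:495],(800,600)[:1]*2,interpolation=cv2.INTER_CUBIC)[:600+200][:800])
a=cv2.resize(im[145:265,375:495],(600,600),interpolation=cv2.INTER_CUBIC);cv2.imwrite('pics/w2a.png',a)
a=cv2.resize(im[70:170,375:495],(720,600),interpolation=cv2.INTER_CUBIC);cv2.imwrite('pics/w2b.png',a)
E
```

```text
(no output)
```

View pics/w2a.png

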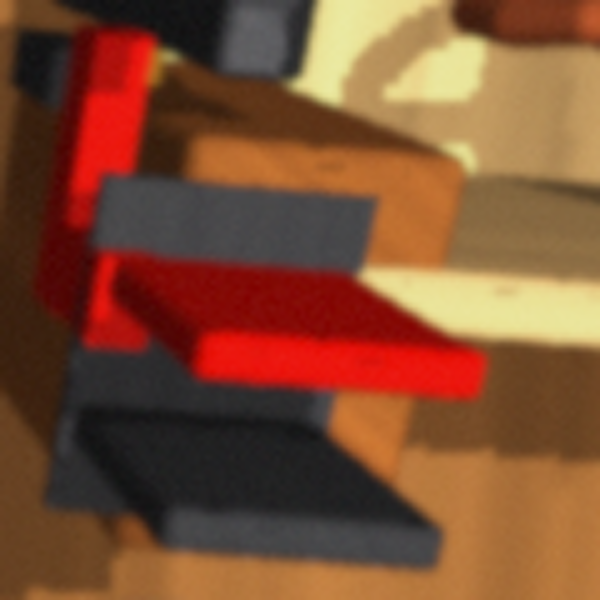

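View pics/w2b.png

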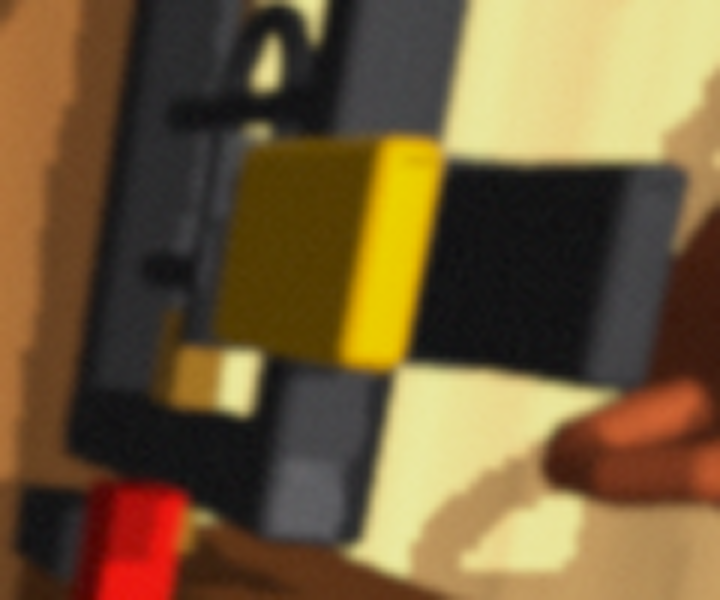

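```bash
python3 - <<'E'
from h import *
import pickle
s=pickle.load(open('w2.pkl','rb'))
A=lambda p:np.array(p)/5+[375,145]-.4
B=lambda p:np.array(p)/6+[375,70]-.42
u=lambda q,z:unproj('wrist',q,z,s)[:,:2]*1000
tab=u(A([(210,330),(486,352),(482,397),(195,380)]),.164)
rib=u(A([(178,508),(440,532),(437,567),(160,548)]),.164)
pad=u(B([(380,138),(444,138),(405,367),(338,362)]),.165)
pla=u(B([(622,168),(685,175),(645,387),(583,378)]),.165)
for n,p in(('tab',tab),('rib',rib),('pad',pad),('pla',pla)):
    print(n,p.round(1).tolist(),p.mean(0).round(1),'edges',[np.linalg.norm(p[i]-p[(i+1)%4]).round(1) for i in range(4)],'xdir',np.degrees(np.arctan2(*(p[1]+p[2]-p[0]-p[3])[::-1])).round(1))
d=pla.mean(0)-pad.mean(0);print('pad->pla',np.linalg.norm(d),np.degrees(np.arctan2(d[1],d[0])))
d=tab.mean(0)-rib.mean(0);print('rib->tab',np.linalg.norm(d),np.degrees(np.arctan2(-d[0],d[1])))
E
```

```text
tab [[606.0, 9.9], [647.2, 4.4], [647.3, -2.7], [604.2, 2.3]] [626.1   3.5] edges [np.float64(41.6), np.float64(7.0), np.float64(43.4), np.float64(7.9)] xdir -7.1
rib [[602.6, -18.1], [642.9, -24.2], [643.0, -30.0], [600.2, -24.6]] [622.2 -24.2] edges [np.float64(40.7), np.float64(5.8), np.float64(43.1), np.float64(6.9)] xdir -7.9
pad [[615.8, 92.5], [623.0, 92.1], [620.3, 67.1], [612.5, 68.0]] [617.9  79.9] edges [np.float64(7.2), np.float64(25.2), np.float64(7.8), np.float64(24.7)] xdir -4.9
pla [[643.3, 88.0], [650.5, 86.9], [648.3, 63.5], [641.0, 64.8]] [645.8  75.8] edges [np.float64(7.3), np.float64(23.5), np.float64(7.4), np.float64(23.3)] xdir -9.6
pad->pla 28.19053706691915 -8.453572785665308
rib->tab 27.98747330996287 -8.163133220370776
```

Emit:
{"method": "servo_tool", "body": {
  "targets": [
    {"delta_pos": [1.5,0,4],"delta_rot": [0,0,0],"grip": 100},
    {"delta_pos": [3,-0.1,9],"delta_rot": [0,0,0.006],"grip": 100},
    {"delta_pos": [3.54,-0.12,14],"delta_rot": [0,0,0.006],"grip": 100},
    {"delta_pos": [3.54,-0.12,18.5],"delta_rot": [0,0,0.006],"grip": 100},
    {"delta_pos": [3.54,-0.12,22.5],"delta_rot": [0,0,0.006],"grip": 100},
    {"delta_pos": [3.54,-0.12,25.5],"delta_rot": [0,0,0.006],"grip": 100},
    {"delta_pos": [3.54,-0.12,27.2],"delta_rot": [0,0,0.006],"grip": 100},
    {"delta_pos": [3.54,-0.12,27.2],"delta_rot": [0,0,0.006],"grip": 100}
  ]
}}

```text
clock: 4.25
tcp_pos: [0.5085, 0.0561, 0.1767]
tool_rot: [-3.139, 0.001, 1.511]
force: [-1.1, 0.1, -0.1]
width: 0.085
```

Emit:
{"method": "servo_tool", "body": {
  "targets": [
    {"delta_pos": [0,0,0],"delta_rot": [0,0,0],"grip": 80},
    {"delta_pos": [0,0,0],"delta_rot": [0,0,0],"grip": 70},
    {"delta_pos": [0,0,0],"delta_rot": [0,0,0],"grip": 60},
    {"delta_pos": [0,0,0],"delta_rot": [0,0,0],"grip": 55},
    {"delta_pos": [0,0,0],"delta_rot": [0,0,0],"grip": 50},
    {"delta_pos": [0,0,0],"delta_rot": [0,0,0],"grip": 50},
    {"delta_pos": [0,0,0],"delta_rot": [0,0,0],"grip": 50},
    {"delta_pos": [0,0,0],"delta_rot": [0,0,0],"grip": 50}
  ],
  "grip_force": 25
}}

```text
clock: 5.25
tcp_pos: [0.509, 0.0571, 0.1787]
tool_rot: [3.14, -0.0, 1.513]
force: [-0.4, -1.1, 7.1]
width: 0.0558
```

```bash
python3 - <<'E'
from h import *
import pickle
s=env.sense(); cv2.imwrite('pics/w3.png',env.grab_frame('wrist')); pickle.dump(s,open('w3.pkl','wb'))
print(s['clock'],s['tcp_pos'],np.degrees(s['tool_rot']),s['joints'].round(3),s['force'],s['width'])
print(delta([.4916,-.0035,.178],85.95))
E
```

```text
5.25 [0.5090484  0.05706951 0.17865401] [ 1.79904161e+02 -1.61898662e-02  8.66680284e+01] [-0.283  0.649  0.188  2.052 -0.257  0.46   0.04 ] [-0.43540247 -1.05974172  7.08229595] 0.055751721870924996
(array([-6.15, -1.39,  0.06]), array([ 0.0018, -0.0003,  0.0126]))
```

View pics/w3.png

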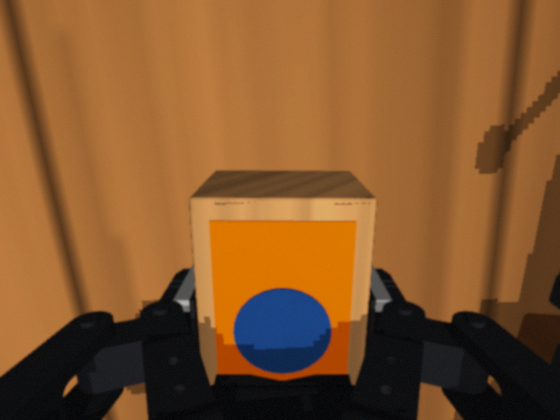

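Emit:
{"method": "servo_tool", "body": {
  "targets": [
    {"delta_pos": [-0.5,-0.2,-0.07],"delta_rot": [0,0,0.002],"grip": 50},
    {"delta_pos": [-1.3,-0.5,-0.07],"delta_rot": [0,0,0.004],"grip": 50},
    {"delta_pos": [-2.3,-0.8,-0.07],"delta_rot": [0,0,0.007],"grip": 50},
    {"delta_pos": [-3.3,-1.1,-0.07],"delta_rot": [0,0,0.01],"grip": 50},
    {"delta_pos": [-4.3,-1.4,-0.07],"delta_rot": [0,0,0.0126],"grip": 50},
    {"delta_pos": [-5.2,-1.4,-0.07],"delta_rot": [0,0,0.0126],"grip": 50},
    {"delta_pos": [-5.7,-1.4,-0.07],"delta_rot": [0,0,0.0126],"grip": 50},
    {"delta_pos": [-5.7,-1.4,-0.07],"delta_rot": [0,0,0.0126],"grip": 50}
  ]
}}

```text
clock: 6.3
tcp_pos: [0.4912, 0.0002, 0.1786]
tool_rot: [3.142, 0.0, 1.5]
force: [-1.1, 2.5, 7.9]
width: 0.0557
```

```bash
python3 - <<'E'
from h import *
import pickle
s=env.sense(); cv2.imwrite('pics/w4.png',env.grab_frame('wrist')); cv2.imwrite('pics/t4.png',cv2.resize(env.grab_frame('top')[200:260,230:350],(800,400),interpolation=cv2.INTER_CUBIC)); pickle.dump(s,open('w4.pkl','wb'))
print(s['clock'],s['tcp_pos'],np.degrees(s['tool_rot']),s['force'],s['width'])
print(delta([.49165,-.0058,.178],85.95))
E
```

```text
6.3 [4.91190079e-01 2.11122045e-04 1.78648162e-01] [1.79997871e+02 2.40146005e-03 8.59163898e+01] [-1.08859107  2.51961672  7.90419158] 0.055684204407797686
(array([-0.6 ,  0.09,  0.06]), array([-0.    ,  0.0003, -0.0006]))
```

View pics/w4.png

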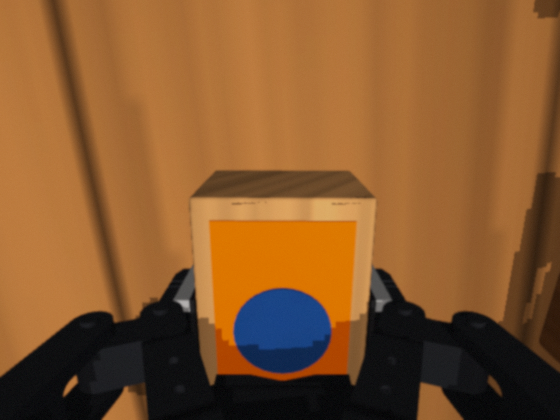

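View pics/t4.png

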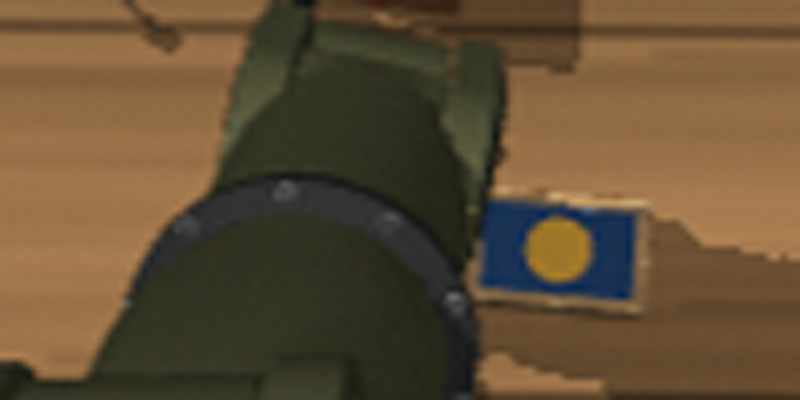

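Emit:
{"method": "servo_tool", "body": {
  "targets": [
    {"delta_pos": [-0.15,0.03,0],"delta_rot": [0,0,0],"grip": 50},
    {"delta_pos": [-0.3,0.05,0],"delta_rot": [0,0,0],"grip": 50},
    {"delta_pos": [-0.4,0.07,0],"delta_rot": [0,0,0],"grip": 50},
    {"delta_pos": [-0.5,0.08,0],"delta_rot": [0,0,0],"grip": 50},
    {"delta_pos": [-0.6,0.08,0],"delta_rot": [0,0,0],"grip": 50},
    {"delta_pos": [-0.65,0.08,0],"delta_rot": [0,0,0],"grip": 50},
    {"delta_pos": [-0.7,0.08,0],"delta_rot": [0,0,0],"grip": 50},
    {"delta_pos": [-0.7,0.08,0],"delta_rot": [0,0,0],"grip": 50}
  ]
}}

```text
clock: 7.4
tcp_pos: [0.4915, -0.0056, 0.1787]
tool_rot: [-3.141, -0.001, 1.501]
force: [-0.6, 5.5, 9.0]
width: 0.0557
```

Emit:
{"method": "servo_tool", "body": {
  "targets": [
    {"delta_pos": [-0.05,0,0],"delta_rot": [0,0,0],"grip": 50},
    {"delta_pos": [-0.1,0,0],"delta_rot": [0,0,0],"grip": 50},
    {"delta_pos": [-0.15,0,0],"delta_rot": [0,0,0],"grip": 50},
    {"delta_pos": [-0.2,0,0],"delta_rot": [0,0,0],"grip": 50},
    {"delta_pos": [-0.25,0,0],"delta_rot": [0,0,0],"grip": 50},
    {"delta_pos": [-0.3,0,0],"delta_rot": [0,0,0],"grip": 50},
    {"delta_pos": [-0.3,0,0],"delta_rot": [0,0,0],"grip": 50},
    {"delta_pos": [-0.3,0,0],"delta_rot": [0,0,0],"grip": 50}
  ]
}}

```text
clock: 8.4
tcp_pos: [0.4914, -0.0066, 0.1787]
tool_rot: [-3.141, -0.004, 1.502]
force: [-0.2, 14.6, 7.6]
width: 0.0557
```

Emit:
{"method": "servo_tool", "body": {
  "targets": [
    {"delta_pos": [0.1,0,0],"delta_rot": [0,0,0],"grip": 60},
    {"delta_pos": [0.1,0,0],"delta_rot": [0,0,0],"grip": 80},
    {"delta_pos": [0.1,0,0],"delta_rot": [0,0,0],"grip": 100},
    {"delta_pos": [0.1,0,0],"delta_rot": [0,0,0],"grip": 100},
    {"delta_pos": [0.1,0,-2],"delta_rot": [0,0,0],"grip": 100},
    {"delta_pos": [0.1,0,-7],"delta_rot": [0,0,0],"grip": 100},
    {"delta_pos": [0.3,1,-13],"delta_rot": [0,0,0],"grip": 100},
    {"delta_pos": [0.5,1.5,-19],"delta_rot": [0,0,0],"grip": 100}
  ]
}}

```text
clock: 9.4
tcp_pos: [0.5068, -0.0054, 0.3702]
tool_rot: [-3.141, 0.001, 1.499]
force: [1.4, 0.1, 0.7]
width: 0.0854
```

```bash
python3 - <<'E'
from h import *
import pickle
s=env.sense(); im=env.grab_frame('wrist');cv2.imwrite('pics/w5.png',im); pickle.dump(s,open('w5.pkl','wb'))
print(s['clock'],s['tcp_pos'],np.degrees(s['tool_rot']),s['force'],s['width'],s['joints'].round(3))
E
```

```text
9.4 [ 0.50675464 -0.00544328  0.37015629] [-1.79974916e+02  3.76041638e-02  8.59064522e+01] [1.4237593  0.10794896 0.70626185] 0.0854206622944625 [-0.248  0.369  0.294  1.863 -0.13   0.928  0.034]
```

View pics/w5.png

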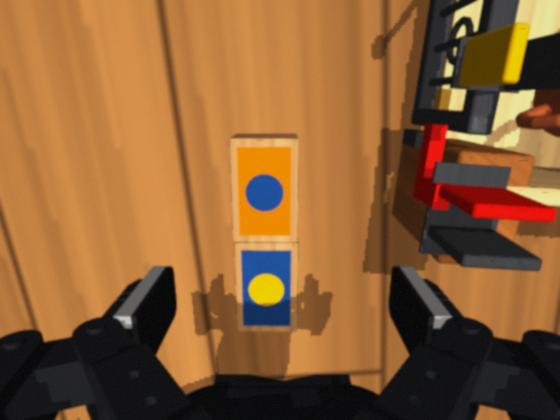

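```bash
python3 - <<'E'
from h import *
import pickle
im=cv2.imread('pics/w5.png'); s=pickle.load(open('w5.pkl','rb'))
l=line_rect(tile_fit('wrist',im,s,(225,135,300,242),ORANGE))
f=line_rect(tile_fit('wrist',im,s,(232,242,300,330),BLUE))
d=l-f
for y in(-3.6,-4.05,-4.5):
    a=np.radians(y); print(y,'along',d@[-np.sin(a),np.cos(a)],'lateral',d@[np.cos(a),np.sin(a)])
cv2.imwrite('pics/w5a.png',cv2.resize(im[210:275,215:315],(800,520),interpolation=cv2.INTER_CUBIC))
E
```

```text
yaw long [-3.91 -4.72] short [-3.79 -4.29] center [490.9  -6.5] size 75.4 42.7
yaw long [-3.9  -4.62] short [-4.31 -4.31] center [485.  -96.3] size 75.0 42.6
-3.6 along 89.9596784953282 lateral 0.1857269200232386
-4.05 along 89.95836260779167 lateral -0.520813207115045
-4.5 along 89.95149766470777 lateral -1.2273212080414644
```

View pics/w5a.png

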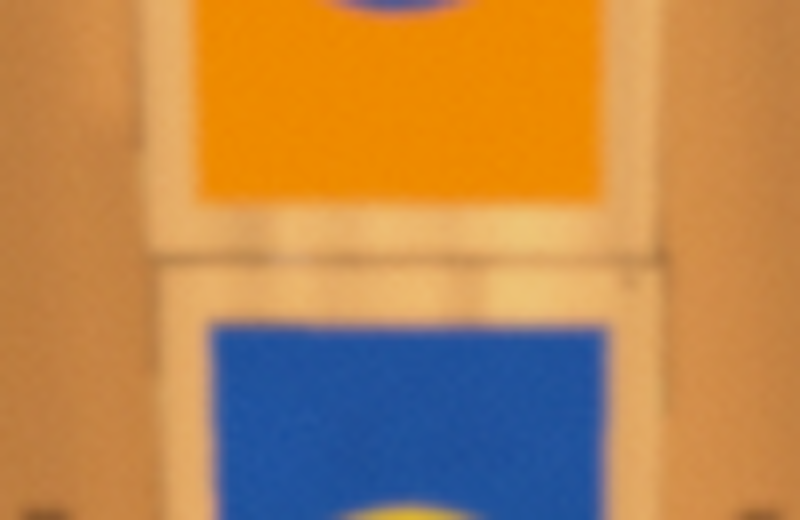

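```bash
python3 - <<'E'
from h import *
im=cv2.imread('pics/w5.png')
cv2.imwrite('pics/w5b.png',cv2.resize(im[160:280,410:560],(750,600),interpolation=cv2.INTER_CUBIC))
E
```

```text
(no output)
```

View pics/w5b.png

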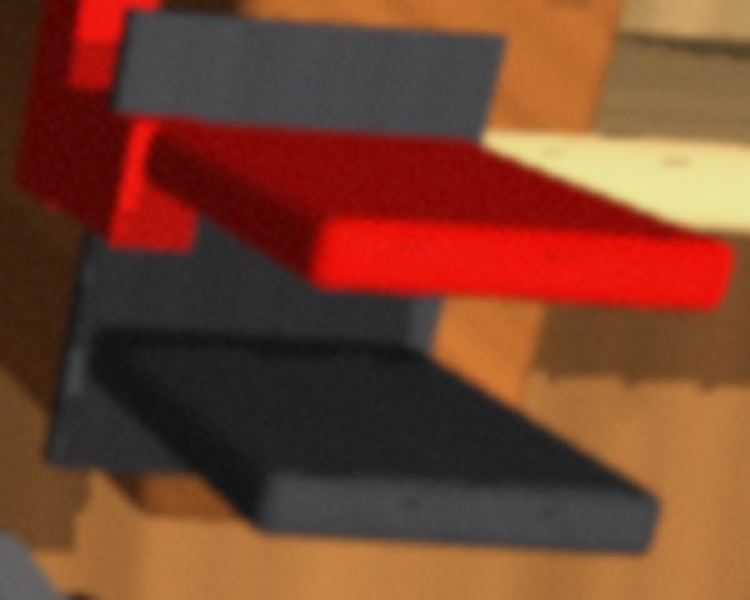

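```bash
python3 - <<'E'
from h import *
import pickle
s=pickle.load(open('w5.pkl','rb'))
A=lambda p:np.array(p)/5+[410,160]-.4
u=lambda q,z:unproj('wrist',q,z,s)[:,:2]*1000
tab=u(A([(325,218),(735,242),(725,309),(311,287)]),.164)
rib=u(A([(270,472),(660,500),(648,552),(257,530)]),.164)
for n,p in(('tab',tab),('rib',rib)):
    print(n,p.round(1).tolist(),p.mean(0).round(1),'edges',[np.linalg.norm(p[i]-p[(i+1)%4]).round(1) for i in range(4)],'xdir',np.degrees(np.arctan2(*(p[1]+p[2]-p[0]-p[3])[::-1])).round(1))
d=tab.mean(0)-rib.mean(0);print('rib->tab',np.linalg.norm(d),np.degrees(np.arctan2(-d[0],d[1])))
c=(tab.mean(0)+rib.mean(0))/2; print(c)
print(env.sense()['tcp_pos'])
print(delta([c[0]/1e3,c[1]/1e3,.36],172.4)); print(delta([c[0]/1e3,c[1]/1e3,.304],172.4))
E
```

```text
tab [[604.6, 9.8], [646.9, 4.3], [646.9, -2.9], [603.8, 2.6]] [625.6   3.5] edges [np.float64(42.6), np.float64(7.2), np.float64(43.5), np.float64(7.3)] xdir -7.3
rib [[601.0, -17.7], [643.0, -24.0], [642.5, -30.0], [600.1, -24.3]] [621.7 -24. ] edges [np.float64(42.4), np.float64(6.1), np.float64(42.7), np.float64(6.7)] xdir -8.1
rib->tab 27.76159187994559 -8.07863854819177
[623.60797905 -10.27527334]
[ 0.50875372 -0.00586227  0.37758228]
(array([ 0.38, 11.47,  1.88]), array([ 0.0092,  0.0072, -1.5101]))
(array([ 0.38, 11.41,  7.48]), array([ 0.0092,  0.0072, -1.5101]))
```

Emit:
{"method": "servo_tool", "body": {
  "targets": [
    {"delta_pos": [0,1.5,0],"delta_rot": [0,0,-0.186],"grip": 100},
    {"delta_pos": [0,3,0.3],"delta_rot": [0,0,-0.372],"grip": 100},
    {"delta_pos": [0,4.5,0.6],"delta_rot": [0,0,-0.558],"grip": 100},
    {"delta_pos": [-0.1,6,1],"delta_rot": [0,0,-0.744],"grip": 100},
    {"delta_pos": [-0.1,7.5,1.3],"delta_rot": [0,0,-0.93],"grip": 100},
    {"delta_pos": [-0.1,9,1.6],"delta_rot": [0,0,-1.116],"grip": 100},
    {"delta_pos": [-0.15,10.5,1.8],"delta_rot": [0,0,-1.302],"grip": 100},
    {"delta_pos": [-0.15,11.4,1.9],"delta_rot": [0,0,-1.488],"grip": 100}
  ]
}}

```text
clock: 10.45
tcp_pos: [0.6208, -0.0153, 0.3486]
tool_rot: [-3.141, -0.001, 2.993]
force: [0.1, -0.0, 0.5]
width: 0.0854
```

```bash
python3 - <<'E'
from h import *
import pickle
s=env.sense(); im=env.grab_frame('wrist');cv2.imwrite('pics/w6.png',im); pickle.dump(s,open('w6.pkl','wb'))
print(s['clock'],s['tcp_pos'],np.degrees(s['tool_rot']),s['joints'].round(3),s['qd'].round(2))
s=env.sense();print(s['clock'],s['tcp_pos'],np.degrees(s['tool_rot']),delta([.6228,-.0157,.301],172.4))
E
```

```text
10.45 [ 0.62082631 -0.0152685   0.34861484] [-1.79970261e+02 -5.71870893e-02  1.71510715e+02] [ 0.052  0.543 -0.109  1.593  0.067  1.011  1.346] [ 0.25  0.11 -0.4  -0.18  0.25  0.1   1.26]
10.5 [ 0.62153063 -0.01551504  0.34843761] [-1.79960033e+02 -2.13596258e-02  1.71980824e+02] (array([-0.13,  0.  ,  4.74]), array([-0.0007, -0.0004, -0.0073]))
```

View pics/w6.png

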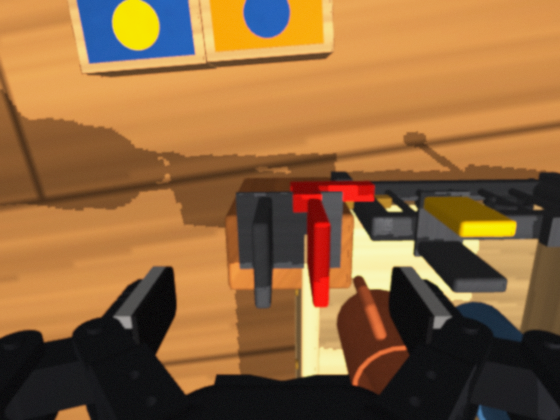

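```bash
python3 - <<'E'
from h import *
im=cv2.imread('pics/w6.png')
cv2.imwrite('pics/w6a.png',cv2.resize(im[170:320,220:370],(600,600),interpolation=cv2.INTER_CUBIC))
cv2.imwrite('pics/w6b.png',cv2.resize(im[170:320,400:550],(600,600),interpolation=cv2.INTER_CUBIC))
E
```

```text
(no output)
```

View pics/w6a.png

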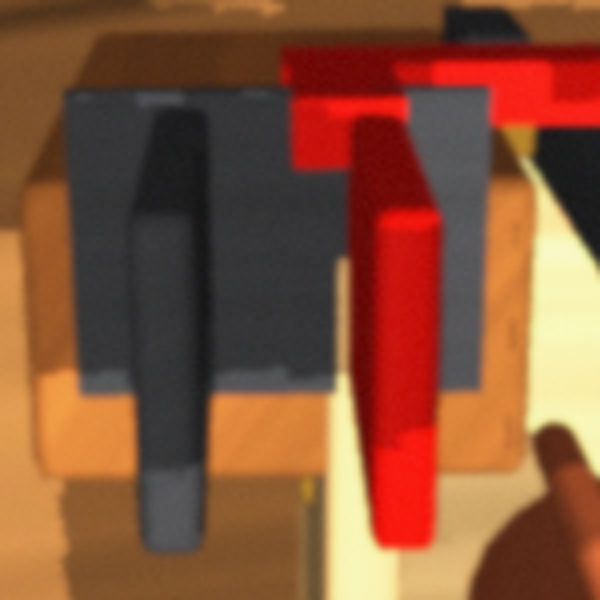

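View pics/w6b.png

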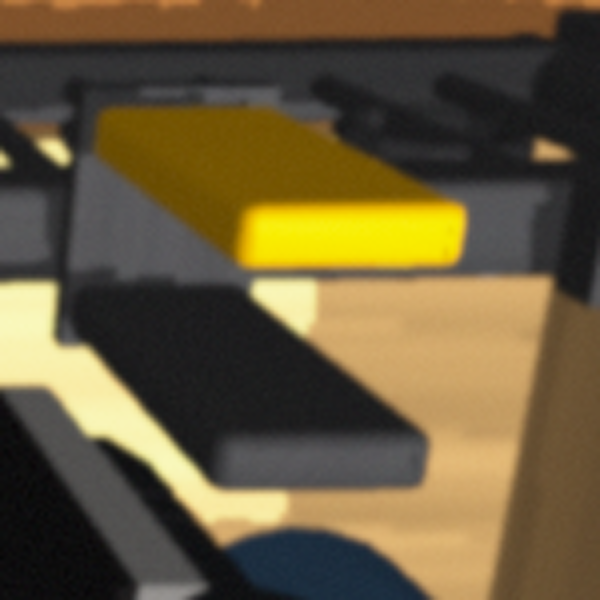

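```bash
python3 - <<'E'
from h import *
import pickle
s=pickle.load(open('w6.pkl','rb'))
A=lambda p:np.array(p)/4+[220,170]-.37
B=lambda p:np.array(p)/4+[400,170]-.37
u=lambda q,z:unproj('wrist',q,z,s)[:,:2]*1000
tab=u(A([(376,212),(434,548),(440,212),(378,548)]),.164)[[2,1,3,0]]
rib=u(A([(192,212),(203,550),(147,550),(133,212)]),.164)
pad=u(B([(465,205),(462,265),(238,265),(245,205)]),.165)
pla=u(B([(428,435),(425,485),(215,487),(220,435)]),.165)
for n,p in(('tab',tab),('rib',rib),('pad',pad),('pla',pla)):
    print(n,p.round(1).tolist(),p.mean(0).round(1),'edges',[np.linalg.norm(p[i]-p[(i+1)%4]).round(1) for i in range(4)],'xdir',np.degrees(np.arctan2(*(p[1]+p[2]-p[0]-p[3])[::-1])).round(1),'ydir',np.degrees(np.arctan2(-(p[0]+p[1]-p[2]-p[3])[0],(p[0]+p[1]-p[2]-p[3])[1])).round(1))
d=pla.mean(0)-pad.mean(0);print('pad->pla',np.linalg.norm(d),np.degrees(np.arctan2(d[1],d[0])),(pla.mean(0)+pad.mean(0))/2)
d=tab.mean(0)-rib.mean(0);print('rib->tab',np.linalg.norm(d),np.degrees(np.arctan2(-d[0],d[1])))
E
```

```text
tab [[604.9, 9.0], [647.1, 3.6], [646.1, -3.0], [603.9, 1.9]] [625.5   2.9] edges [np.float64(42.6), np.float64(6.7), np.float64(42.6), np.float64(7.1)] xdir -7.0 ydir -8.5
rib [[600.8, -18.4], [643.3, -23.8], [642.3, -30.5], [599.9, -24.9]] [621.6 -24.4] edges [np.float64(42.8), np.float64(6.7), np.float64(42.8), np.float64(6.6)] xdir -7.4 ydir -8.4
pad [[616.0, 91.4], [623.2, 91.3], [619.4, 66.0], [612.3, 66.8]] [617.7  78.9] edges [np.float64(7.2), np.float64(25.5), np.float64(7.1), np.float64(24.8)] xdir -3.8 ydir -8.5
pla [[644.2, 88.0], [650.8, 87.8], [647.2, 63.0], [640.5, 63.7]] [645.6  75.6] edges [np.float64(6.6), np.float64(25.1), np.float64(6.8), np.float64(24.6)] xdir -3.6 ydir -8.4
pad->pla 28.111999681912575 -6.583367498572599 [631.68286816  77.25130623]
rib->tab 27.57246118812702 -8.148605810348531
```

Emit:
{"method": "servo_tool", "body": {
  "targets": [
    {"delta_pos": [-0.1,-0.08,0.8],"delta_rot": [0,0,0],"grip": 100},
    {"delta_pos": [-0.1,-0.08,1.6],"delta_rot": [0,0,0],"grip": 100},
    {"delta_pos": [-0.1,-0.08,2.4],"delta_rot": [0,0,0],"grip": 100},
    {"delta_pos": [-0.1,-0.08,3.2],"delta_rot": [0,0,0],"grip": 100},
    {"delta_pos": [-0.1,-0.08,4],"delta_rot": [0,0,0],"grip": 100},
    {"delta_pos": [-0.1,-0.08,4.5],"delta_rot": [0,0,0],"grip": 100},
    {"delta_pos": [-0.1,-0.08,4.7],"delta_rot": [0,0,0],"grip": 80},
    {"delta_pos": [-0.1,-0.08,4.7],"delta_rot": [0,0,0],"grip": 60}
  ],
  "grip_force": 40
}}

```text
clock: 11.5
tcp_pos: [0.6214, -0.0155, 0.3024]
tool_rot: [-3.142, -0.0, 2.988]
force: [-0.2, -0.2, -0.1]
width: 0.0522
```

```bash
python3 - <<'E'
from h import *
s=env.sense();print(s['clock'],s['tcp_pos'],np.degrees(s['tool_rot']),s['force'],s['width'],delta([.6226,-.0164,.301],172.4))
E
```

```text
11.5 [ 0.62136926 -0.01553207  0.30235948] [-1.79999360e+02 -2.67656887e-04  1.71203791e+02] [-0.1642029  -0.19305665 -0.11335583] 0.05215696009916135 (array([-0.13, -0.07,  0.14]), array([-0.    , -0.    , -0.0209]))
```

Emit:
{"method": "servo_tool", "body": {
  "targets": [
    {"delta_pos": [-0.12,-0.08,0.14],"delta_rot": [0,0,-0.02],"grip": 52},
    {"delta_pos": [-0.12,-0.08,0.14],"delta_rot": [0,0,-0.02],"grip": 46},
    {"delta_pos": [-0.12,-0.08,0.14],"delta_rot": [0,0,-0.02],"grip": 40},
    {"delta_pos": [-0.12,-0.08,0.14],"delta_rot": [0,0,-0.02],"grip": 34},
    {"delta_pos": [-0.12,-0.08,0.14],"delta_rot": [0,0,-0.02],"grip": 28},
    {"delta_pos": [-0.12,-0.08,0.14],"delta_rot": [0,0,-0.02],"grip": 20},
    {"delta_pos": [-0.12,-0.08,0.14],"delta_rot": [0,0,-0.02],"grip": 15},
    {"delta_pos": [-0.12,-0.08,0.14],"delta_rot": [0,0,-0.02],"grip": 15}
  ]
}}

```text
clock: 12.5
tcp_pos: [0.6224, -0.018, 0.3015]
tool_rot: [-3.14, 0.001, 3.006]
force: [-0.6, -1.7, 6.0]
width: 0.022
```

```bash
python3 - <<'E'
from h import *
s=env.sense();im=env.grab_frame('wrist');cv2.imwrite('pics/w7.png',im)
print(s['clock'],s['tcp_pos'],np.degrees(s['tool_rot']),s['force'],s['width'])
E
```

```text
12.5 [ 0.62237446 -0.01795031  0.30148351] [-1.79911603e+02  3.83400516e-02  1.72253205e+02] [-0.57684444 -1.7036294   5.95252667] 0.02195739867361743
```

View pics/w7.png

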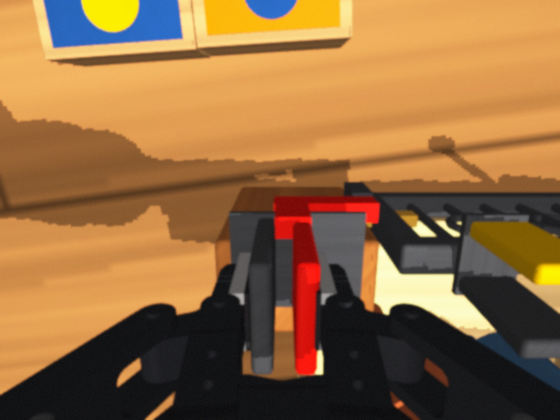

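Emit:
{"method": "servo_tool", "body": {
  "targets": [
    {"delta_pos": [0,0,0],"delta_rot": [0,0,0],"grip": 40},
    {"delta_pos": [0,0,0],"delta_rot": [0,0,0],"grip": 70},
    {"delta_pos": [0,0,-1],"delta_rot": [0,0,0],"grip": 80},
    {"delta_pos": [0,0,-4],"delta_rot": [0,0,0],"grip": 100},
    {"delta_pos": [0,1.5,-7],"delta_rot": [0,0,0.18],"grip": 100},
    {"delta_pos": [-0.1,4,-7.5],"delta_rot": [0,0,0.36],"grip": 100},
    {"delta_pos": [-0.2,6.5,-7.5],"delta_rot": [0,0,0.54],"grip": 100},
    {"delta_pos": [-0.24,9.2,-7.5],"delta_rot": [0,0,0.72],"grip": 100}
  ]
}}

```text
clock: 13.55
tcp_pos: [0.6371, 0.0748, 0.3768]
tool_rot: [3.141, 0.001, 2.282]
force: [0.9, -0.3, -0.1]
width: 0.0857
```

```bash
python3 - <<'E'
from h import *
import pickle
s=env.sense();im=env.grab_frame('wrist');cv2.imwrite('pics/w8.png',im);pickle.dump(s,open('w8.pkl','wb'))
print(s['clock'],s['tcp_pos'],np.degrees(s['tool_rot']),s['force'],s['width'])
print(delta([.6376,.0766,.375],82.4))
E
```

```text
13.55 [0.63710248 0.07484582 0.37683487] [1.79972848e+02 3.57423007e-02 1.30739948e+02] [ 0.85502742 -0.3473323  -0.11861357] 0.08572458695129374
(array([-0.29, -0.19,  0.15]), array([ 0.0017, -0.0035,  0.8397]))
```

View pics/w8.png

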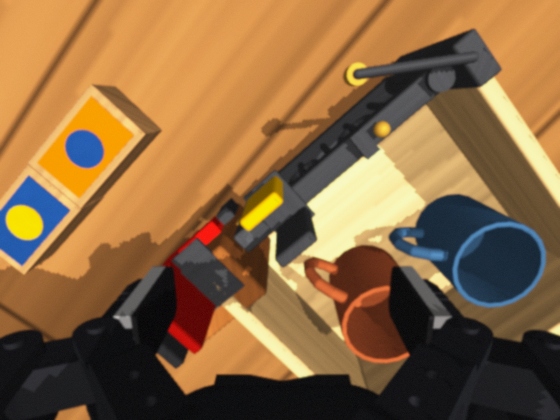

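```bash
python3 - <<'E'
from h import *
import pickle
s=pickle.load(open('w8.pkl','rb'))
rays=[]
for n,px,st in(('top',(232.2,193),None),('wrist',(355,73),s),('scene',(309.6,260.9),None)):
    a=unproj(n,[px],.3,st)[0];b=unproj(n,[px],0.,st)[0];rays.append((a,(b-a)/np.linalg.norm(b-a)))
A=sum(np.eye(3)-np.outer(d,d) for a,d in rays);B=sum((np.eye(3)-np.outer(d,d))@a for a,d in rays)
p=np.linalg.solve(A,B);print(p,[np.linalg.norm((np.eye(3)-np.outer(d,d))@(p-a)) for a,d in rays])
s=env.sense();print(s['tcp_pos'],np.degrees(s['tool_rot']),delta([.6376,.0766,.375],82.4))
E
```

```text
[0.61276526 0.16629455 0.12671299] [np.float64(0.0028432853295063333), np.float64(0.0017501423745409483), np.float64(0.0011247823560211786)]
[0.637194   0.08005085 0.37652789] [ 1.79835249e+02 -1.42501459e-01  1.30511323e+02] (array([-0.29, -0.19,  0.15]), array([ 0.0017, -0.0035,  0.8397]))
```

Emit:
{"method": "servo_tool", "body": {
  "targets": [
    {"delta_pos": [0,0,0],"delta_rot": [0,0,0.17],"grip": 100},
    {"delta_pos": [-0.2,-0.1,0.2],"delta_rot": [0,0,0.34],"grip": 100},
    {"delta_pos": [-0.29,-0.19,0.5],"delta_rot": [0,0,0.51],"grip": 100},
    {"delta_pos": [-0.29,-0.19,1],"delta_rot": [0,0,0.68],"grip": 100},
    {"delta_pos": [-0.29,-0.19,1.5],"delta_rot": [0,0,0.78],"grip": 100},
    {"delta_pos": [-0.29,-0.19,1.5],"delta_rot": [0,0,0.84],"grip": 100},
    {"delta_pos": [-0.29,-0.19,1.5],"delta_rot": [0,0,0.84],"grip": 100},
    {"delta_pos": [-0.29,-0.19,1.5],"delta_rot": [0,0,0.84],"grip": 100}
  ]
}}

```text
clock: 14.6
tcp_pos: [0.6375, 0.0709, 0.3613]
tool_rot: [3.141, -0.0, 1.45]
force: [-0.3, -0.4, -0.4]
width: 0.0851
```

```bash
python3 - <<'E'
from h import *
import pickle
s=env.sense();im=env.grab_frame('wrist');cv2.imwrite('pics/w9.png',im);pickle.dump(s,open('w9.pkl','wb'))
print(s['clock'],s['tcp_pos'],np.degrees(s['tool_rot']),s['force'],s['width'],s['joints'].round(3))
print(delta([.6376,.0766,.301],82.4))
E
```

```text
14.6 [0.63747151 0.07086008 0.36128772] [ 1.79989806e+02 -5.37652142e-03  8.30847021e+01] [-0.27440681 -0.4483967  -0.37891825] 0.08514637536372158 [-0.324  0.579  0.299  1.522 -0.185  1.069 -0.103]
(array([ 0.58, -0.06,  6.02]), array([ 0.0002, -0.0001,  0.0115]))
```

View pics/w9.png

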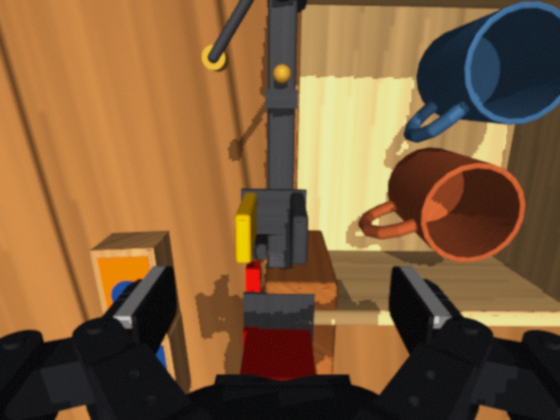

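Emit:
{"method": "servo_tool", "body": {
  "targets": [
    {"delta_pos": [0.4,-0.05,0.3],"delta_rot": [0,0,0.011],"grip": 100},
    {"delta_pos": [0.58,-0.05,1],"delta_rot": [0,0,0.011],"grip": 100},
    {"delta_pos": [0.58,-0.05,2],"delta_rot": [0,0,0.011],"grip": 100},
    {"delta_pos": [0.58,-0.05,3.2],"delta_rot": [0,0,0.011],"grip": 100},
    {"delta_pos": [0.58,-0.05,4.4],"delta_rot": [0,0,0.011],"grip": 100},
    {"delta_pos": [0.58,-0.05,5.4],"delta_rot": [0,0,0.011],"grip": 100},
    {"delta_pos": [0.58,-0.05,6],"delta_rot": [0,0,0.011],"grip": 80},
    {"delta_pos": [0.58,-0.05,6],"delta_rot": [0,0,0.011],"grip": 60}
  ]
}}

```text
clock: 15.65
tcp_pos: [0.6376, 0.0767, 0.3005]
tool_rot: [-3.141, 0.0, 1.437]
force: [0.3, 0.1, -0.1]
width: 0.0525
```

Emit:
{"method": "servo_tool", "body": {
  "targets": [
    {"delta_pos": [0,0,0],"delta_rot": [0,0,0],"grip": 52},
    {"delta_pos": [0,0,0],"delta_rot": [0,0,0],"grip": 46},
    {"delta_pos": [0,0,0],"delta_rot": [0,0,0],"grip": 40},
    {"delta_pos": [0,0,0],"delta_rot": [0,0,0],"grip": 34},
    {"delta_pos": [0,0,0],"delta_rot": [0,0,0],"grip": 28},
    {"delta_pos": [0,0,0],"delta_rot": [0,0,0],"grip": 20},
    {"delta_pos": [0,0,0],"delta_rot": [0,0,0],"grip": 15},
    {"delta_pos": [0,0,0],"delta_rot": [0,0,0],"grip": 15}
  ],
  "grip_force": 40
}}

```text
clock: 16.65
tcp_pos: [0.6384, 0.0766, 0.3018]
tool_rot: [3.139, -0.0, 1.437]
force: [2.7, 1.1, 4.5]
width: 0.0222
```

```bash
python3 - <<'E'
from h import *
import pickle
s=env.sense();im=env.grab_frame('wrist');cv2.imwrite('pics/w10.png',im);pickle.dump(s,open('w10.pkl','wb'))
print(s['clock'],s['tcp_pos'],np.degrees(s['tool_rot']),s['force'],s['width'],s['joints'].round(3))
E
```

```text
16.65 [0.63842052 0.07660206 0.30178452] [ 1.79851921e+02 -2.74521771e-02  8.23158297e+01] [2.65674072 1.07487109 4.52865465] 0.022182879331641057 [-0.325  0.636  0.286  1.592 -0.209  0.941 -0.104]
```

View pics/w10.png

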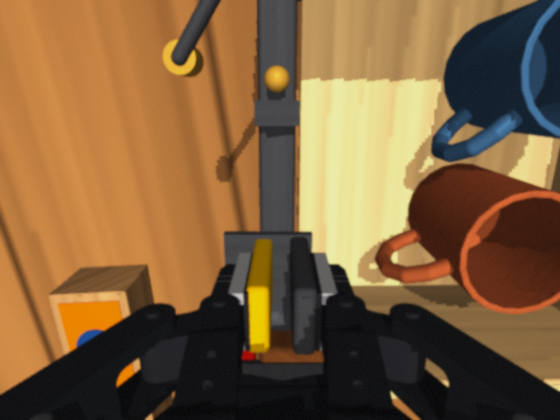

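Emit:
{"method": "servo_tool", "body": {
  "targets": [
    {"delta_pos": [0,-0.31,0],"delta_rot": [0,0,0.025],"grip": 15},
    {"delta_pos": [0,-0.62,0],"delta_rot": [0,0,0.05],"grip": 15},
    {"delta_pos": [0,-0.94,0],"delta_rot": [0,0,0.075],"grip": 15},
    {"delta_pos": [0.02,-1.25,0],"delta_rot": [0,0,0.1],"grip": 15},
    {"delta_pos": [0.05,-1.56,0],"delta_rot": [0,0,0.125],"grip": 15},
    {"delta_pos": [0.08,-1.87,0],"delta_rot": [0,0,0.15],"grip": 15},
    {"delta_pos": [0.12,-2.18,0],"delta_rot": [0,0,0.175],"grip": 15},
    {"delta_pos": [0.17,-2.49,0],"delta_rot": [0,0,0.2],"grip": 15}
  ]
}}

```text
clock: 17.7
tcp_pos: [0.614, 0.082, 0.3018]
tool_rot: [3.139, -0.002, 1.236]
force: [3.0, 0.7, 5.0]
width: 0.0224
```

```bash
python3 - <<'E'
from h import *
s=env.sense();im=env.grab_frame('wrist');cv2.imwrite('pics/w11.png',im)
print(s['clock'],s['tcp_pos'],np.degrees(s['tool_rot']),s['force'],s['width'],s['ft_torque'])
E
```

```text
17.7 [0.61397101 0.08197349 0.3017834 ] [ 1.79853318e+02 -8.78303878e-02  7.08274604e+01] [3.02813156 0.66479775 4.99340162] 0.022421691141157014 [ 0.23606914  0.00632277 -0.24397992]
```

View pics/w11.png

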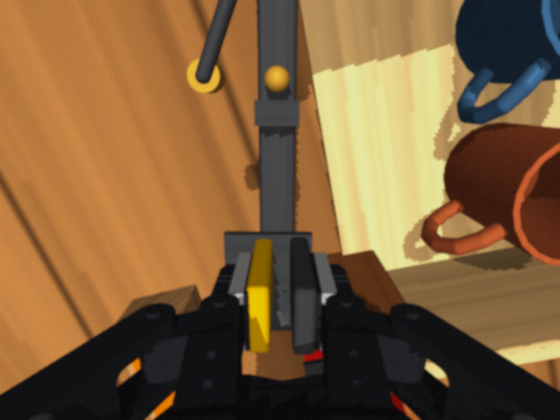

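Emit:
{"method": "servo_tool", "body": {
  "targets": [
    {"delta_pos": [0,-0.62,0],"delta_rot": [0,0,0.05],"grip": 15},
    {"delta_pos": [0.02,-1.25,0],"delta_rot": [0,0,0.1],"grip": 15},
    {"delta_pos": [0.08,-1.87,0],"delta_rot": [0,0,0.15],"grip": 15},
    {"delta_pos": [0.17,-2.49,0],"delta_rot": [0,0,0.2],"grip": 15},
    {"delta_pos": [0.29,-3.1,0],"delta_rot": [0,0,0.25],"grip": 15},
    {"delta_pos": [0.44,-3.71,0],"delta_rot": [0,0,0.3],"grip": 15},
    {"delta_pos": [0.62,-4.31,0],"delta_rot": [0,0,0.35],"grip": 15},
    {"delta_pos": [0.83,-4.9,0],"delta_rot": [0,0,0.4],"grip": 15}
  ]
}}

```text
clock: 18.75
tcp_pos: [0.571, 0.1063, 0.3018]
tool_rot: [3.139, -0.004, 0.836]
force: [8.5, 0.4, -0.1]
width: 0.0224
```

Emit:
{"method": "servo_tool", "body": {
  "targets": [
    {"delta_pos": [0,-0.62,0],"delta_rot": [0,0,0.05],"grip": 15},
    {"delta_pos": [0.02,-1.25,0],"delta_rot": [0,0,0.1],"grip": 15},
    {"delta_pos": [0.08,-1.87,0],"delta_rot": [0,0,0.15],"grip": 15},
    {"delta_pos": [0.17,-2.49,0],"delta_rot": [0,0,0.2],"grip": 15},
    {"delta_pos": [0.29,-3.1,0],"delta_rot": [0,0,0.25],"grip": 15},
    {"delta_pos": [0.44,-3.71,0],"delta_rot": [0,0,0.3],"grip": 15},
    {"delta_pos": [0.62,-4.31,0],"delta_rot": [0,0,0.35],"grip": 15},
    {"delta_pos": [0.83,-4.9,0],"delta_rot": [0,0,0.4],"grip": 15}
  ]
}}

```text
clock: 19.75
tcp_pos: [0.5406, 0.1455, 0.3017]
tool_rot: [3.14, -0.006, 0.436]
force: [9.9, 2.1, -0.6]
width: 0.0224
```

```bash
python3 - <<'E'
from h import *
s=env.sense();im=env.grab_frame('wrist');cv2.imwrite('pics/w12.png',im)
cv2.imwrite('pics/s12.png',env.grab_frame('scene'))
print(s['clock'],s['tcp_pos'],np.degrees(s['tool_rot']),s['force'],s['width'],s['ft_torque'],s['joints'].round(3))
E
```

```text
19.75 [0.54062814 0.14552557 0.30173868] [179.91223941  -0.33275065  24.99017395] [ 9.91808531  2.06170787 -0.55236764] 0.02240938906427138 [ 0.73270059 -1.14431886 -0.00260483] [-0.683  0.574  0.592  1.825 -0.412  0.861 -1.028]
```

View pics/w12.png

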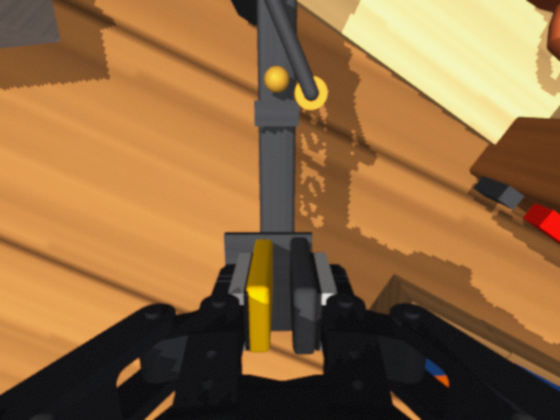

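View pics/s12.png

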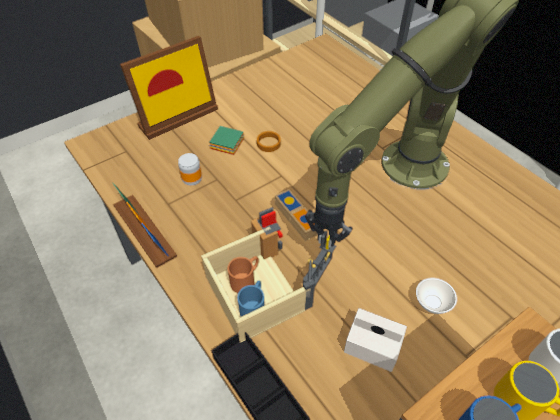

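Emit:
{"method": "servo_tool", "body": {
  "targets": [
    {"delta_pos": [0,-0.62,0],"delta_rot": [0,0,0.05],"grip": 15},
    {"delta_pos": [0.02,-1.25,0],"delta_rot": [0,0,0.1],"grip": 15},
    {"delta_pos": [0.08,-1.87,0],"delta_rot": [0,0,0.15],"grip": 15},
    {"delta_pos": [0.17,-2.49,0],"delta_rot": [0,0,0.2],"grip": 15},
    {"delta_pos": [0.29,-3.1,0],"delta_rot": [0,0,0.25],"grip": 15},
    {"delta_pos": [0.44,-3.71,0],"delta_rot": [0,0,0.3],"grip": 15},
    {"delta_pos": [0.62,-4.31,0],"delta_rot": [0,0,0.35],"grip": 15},
    {"delta_pos": [0.83,-4.9,0],"delta_rot": [0,0,0.4],"grip": 15}
  ]
}}

```text
clock: 20.85
tcp_pos: [0.528, 0.1931, 0.3018]
tool_rot: [3.141, -0.008, 0.036]
force: [11.9, 0.7, -2.6]
width: 0.0226
```

```bash
python3 - <<'E'
from h import *
s=env.sense();im=env.grab_frame('wrist');cv2.imwrite('pics/w13.png',im)
print(s['clock'],s['tcp_pos'],np.degrees(s['tool_rot']),s['force'],s['width'],s['ft_torque'],s['joints'].round(3))
E
```

```text
20.85 [0.52803314 0.1930614  0.30176535] [179.99275565  -0.43800441   2.07871709] [11.87523915  0.65682781 -2.56378248] 0.02260850738978279 [ 0.47630795 -1.83156974  0.21804479] [-0.839  0.61   0.716  1.82  -0.501  0.893 -1.426]
```

View pics/w13.png

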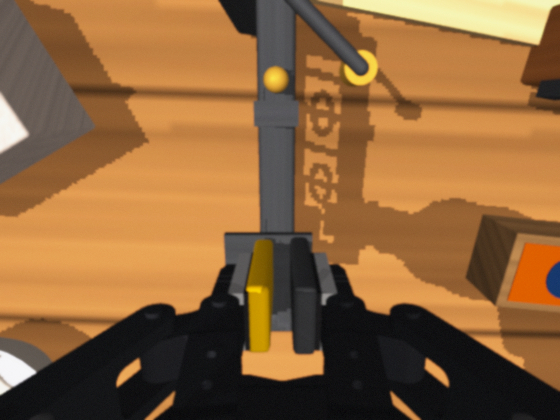

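Emit:
{"method": "servo_tool", "body": {
  "targets": [
    {"delta_pos": [0.03,-0.25,0],"delta_rot": [0,0,0.02],"grip": 15},
    {"delta_pos": [0.06,-0.5,0],"delta_rot": [0,0,0.04],"grip": 15},
    {"delta_pos": [0.09,-0.75,0],"delta_rot": [0,0,0.06],"grip": 15},
    {"delta_pos": [0.11,-1,0],"delta_rot": [0,0,0.08],"grip": 15},
    {"delta_pos": [0.13,-1.25,0],"delta_rot": [0,0,0.1],"grip": 15},
    {"delta_pos": [0.15,-1.5,0],"delta_rot": [0,0,0.12],"grip": 15},
    {"delta_pos": [0.16,-1.62,0],"delta_rot": [0,0,0.13],"grip": 15},
    {"delta_pos": [0.16,-1.62,0],"delta_rot": [0,0,0.13],"grip": 15}
  ]
}}

```text
clock: 21.9
tcp_pos: [0.5284, 0.2089, 0.3018]
tool_rot: [-3.141, -0.006, -0.092]
force: [7.1, 0.1, -0.2]
width: 0.0225
```

```bash
python3 - <<'E'
from h import *
s=env.sense();im=env.grab_frame('wrist');cv2.imwrite('pics/w14.png',im)
cv2.imwrite('pics/s14.png',env.grab_frame('scene'))
cv2.imwrite('pics/t14.png',env.grab_frame('top'))
print(s['clock'],s['tcp_pos'],np.degrees(s['tool_rot']),s['force'],s['width'],s['ft_torque'],s['joints'].round(3))
H=np.array([.6505,.2010]);v=s['tcp_pos'][:2]-H
a=np.radians(-7.6);x=v@[np.cos(a),np.sin(a)];y=v@[-np.sin(a),np.cos(a)]
print('r',np.hypot(x,y),'gate angle by pos',np.arctan2(-x,-y)+np.arcsin(.004/.125),'by rot',np.radians(82.3)-s['tool_rot'][2])
E
```

```text
21.9 [0.52840041 0.20891683 0.30175275] [-179.97228133   -0.33172725   -5.28134726] [ 7.14158547  0.05871062 -0.18481894] 0.022522448409670527 [ 0.36829289 -1.32282653  0.33223834] [-0.881  0.63   0.753  1.804 -0.531  0.916 -1.554]
r 0.12235598479505233 gate angle by pos 1.5349052790217959 by rot 1.5285828731024644
```

View pics/w14.png

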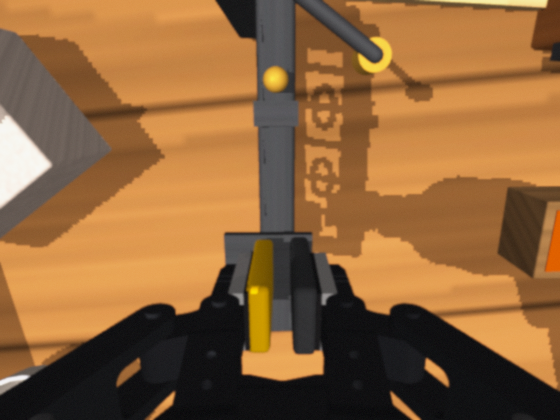

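View pics/s14.png

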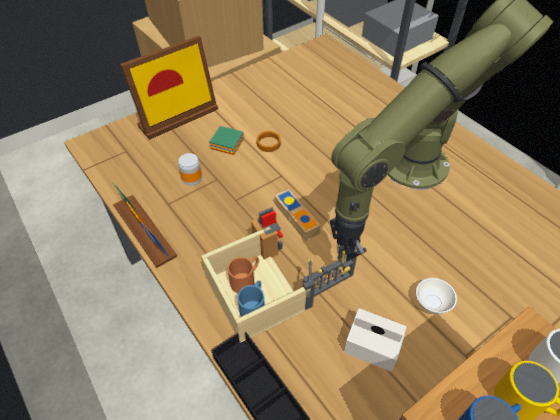

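View pics/t14.png

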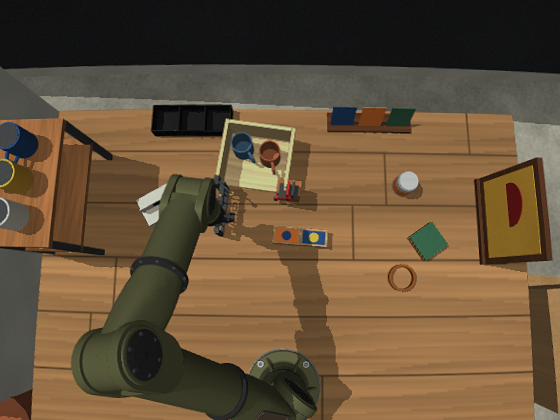

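Emit:
{"method": "servo_tool", "body": {
  "targets": [
    {"delta_pos": [0.03,0,0],"delta_rot": [0,0,0],"grip": 15},
    {"delta_pos": [0.05,0,0],"delta_rot": [0,0,0],"grip": 15},
    {"delta_pos": [0.05,0,0],"delta_rot": [0,0,0],"grip": 15},
    {"delta_pos": [0.05,0,0],"delta_rot": [0,0,0],"grip": 15},
    {"delta_pos": [0.05,0,0],"delta_rot": [0,0,0],"grip": 15},
    {"delta_pos": [0.05,0,0],"delta_rot": [0,0,0],"grip": 15},
    {"delta_pos": [0.05,0,0],"delta_rot": [0,0,0],"grip": 15},
    {"delta_pos": [0.05,0,0],"delta_rot": [0,0,0],"grip": 15}
  ]
}}

```text
clock: 23.05
tcp_pos: [0.5286, 0.2088, 0.3017]
tool_rot: [-3.141, -0.005, -0.092]
force: [5.8, -0.3, 1.8]
width: 0.0224
```

```bash
python3 - <<'E'
from h import *
s=env.sense();im=env.grab_frame('top')
print(s['clock'],s['tcp_pos'],np.degrees(s['tool_rot']),s['force'],s['width'])
cv2.imwrite('pics/t15.png',cv2.resize(im[170:255,230:340],None,fx=7,fy=7,interpolation=cv2.INTER_CUBIC))
hsv=cv2.cvtColor(im,cv2.COLOR_BGR2HSV)
l=line_rect(tile_fit('top',im,None,(270,222,302,248),ORANGE)); f=line_rect(tile_fit('top',im,None,(301,225,330,250),BLUE)); print(l-f)
E
```

```text
23.05 [0.52855426 0.20882103 0.30173245] [-179.96624272   -0.27187587   -5.27153842] [ 5.80947476 -0.25061526  1.82675771] 0.022434488057412993
yaw long [ 44.16 -43.34] short [ 39.   140.49] center [500.6 -90.6] size 247.7 233.0
yaw long [-3.67 -5.01] short [-3.42 -3.03] center [486.1 -97.8] size 74.9 33.3
[14.43620326  7.27822455]
```

View pics/t15.png

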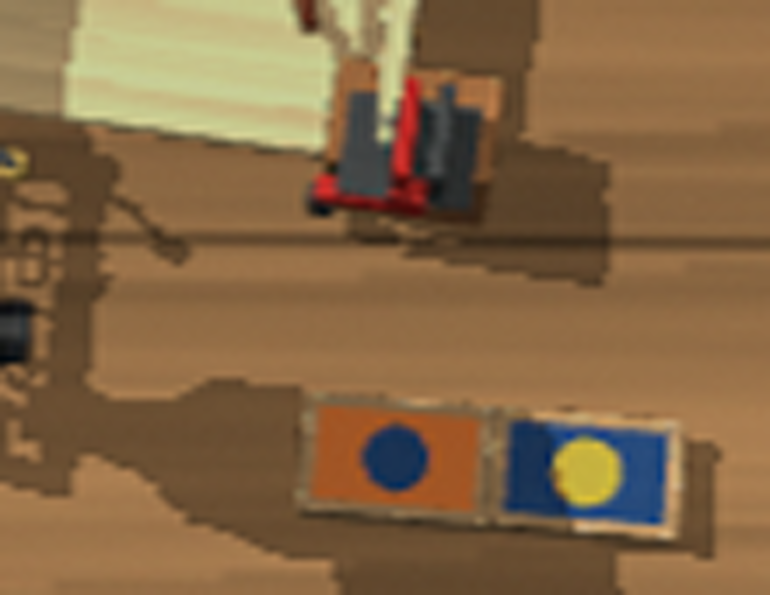

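```bash
python3 - <<'E'
from h import *
print(env.job_done()); s=env.sense(); print(s['clock'],s['force'],s['width'])
E
```

```text
the job is handed in; nothing more can be done
None
the job is handed in; nothing more can be done
```

The job is handed in. The display block is in place and the side catch is squeezed. The gripper is still holding the gate wide open by its squeezed handle. It took about 23 s of the 54 s.

1. **Display block:** I slid it against the fixed block until about 15 N of contact. The wrist picture then gave 90.0 mm between centres (90 wanted). It was square to within about 0.5° and about 0.5 mm out of line.
2. **Side catch:** I squeezed it until the fingers stopped at 22 mm. Fully squeezed should be 24 mm, and the gripper reads about 2 mm low when pinching hard. A later top picture shows the tab still squeezed against the rib.
3. **Gate:** After that I squeezed the yellow paddle (again 22 mm) and swung the gate out past its click to about 1.53 rad (88°). It held steady there for a further second before I handed in, at about 6 N on the wrist and with the grip unchanged.

- **Failed check:** my last automatic re-measurement of the loose block failed because the arm's shadow lay over its tile. By eye in that picture, the two blocks are still butted and in line.
- **Gripping offset:** while swinging, the wrist force reached about 12 N at most because my arc ran slightly wide, so I eased it off.
- **Bystanders:** in the last pictures I saw no change in any of them, but this was by eye only.

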